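# Gauge the pad clearance of a kart brake

### The job

The brake pad of the kart brake on the bench stand has been pushed back from its disc. Press the pedal right down to its stop to seat the pad and let the pedal come back up by itself, then take the taper gauge from the wooden tool stand and slide its blade straight down into the gap between the disc and that pad until it drags snugly between the two, without forcing it so hard that the pad is pushed back again. Finish while holding the gauge there, still gripped at that depth, and leave the other things on the table where they are.

Things in the scene. Friction and masses are not known exactly. Their poses are not given: they have to be found in the camera images.
- gauge_grip (a point): centre of the taper gauge's flat dark wooden handle, 24 mm wide (own x), 14 mm thick (own y), 55 mm tall, on a 5 mm steel collar 28 x 18 mm. Own z points up the handle; the point is 30 mm below its top, 30 mm above the collar's underside and 100 mm above the blade's tip. 90 g. It stands blade down in a slot of the stand, collar on the stand's top: lift it 75 mm to clear. Both faces are alike.
- gauge_tip (a point): middle of the end of the gauge's blade, 100 mm under gauge_grip, same axes. The steel blade is 14 mm wide (x), 70 mm long below the collar, and tapers evenly on both faces from 1.6 mm thick at the tip to 4.6 mm at 50 mm above the tip, then stays 4.6 mm. Once it touches both plates, its drag grows by about 1 N per mm of depth.
- stand: wooden tool stand, a block 70 mm (own x) by 180 mm (own y), 85 mm tall; origin at the centre of its underside. Three through slots, 20 mm (x) by 9 mm (y), in a row along its y at -60, 0 and +60 mm, each with one tool: gauge, screwdriver, hex driver, in any order. Handles stand up to 70 mm above the block.
- gap_mouth (a point): where the blade goes: on the disc face that looks to the pad, at the top, level with the pad's lip. z up, y square off the disc towards the pad, x along the blade's width. The disc's rim is 6 mm above, bevelled 1.5 mm. The gap is y = 0 to the clearance: 2.3 to 3.7 mm once seated (differs), 5 mm or more before. Calliper bridges at x = -41, +41 mm rise 24 mm above; thin pins at x = -27, +27 mm.
- pad_lip (a point): middle of the upper edge of the pad's friction face (44 mm along x, 32 mm tall), same axes and height as gap_mouth. Above it the pad is bevelled, 4.5 mm back along +y over 6 mm of height, which widens the mouth. The pad is held by sliding friction: a push of about 12 N along +y shifts it back.
- pad (a joint): how far (m) the pad has come towards the disc: under 0.002 at the start (pushed back), about 0.0040 once the pedal has been down to its stop and is up again (the pedal carries it further; a clip then draws it back to there). Less than 0.0032 after that: it was forced back.
- pedal (a joint): brake pedal: 0 when up, 0.30 rad at its stop. A return spring pushes it up; at pedal_tread it takes about 7 N to start and about 16 N straight down to hold it at the stop.
- pedal_tread (a point): where to press: upper side of the pedal's ribbed steel tread (75 mm wide), on its middle line, 115 mm from the hinge; moves with the pedal. The tread slopes up away from the hinge by 0.42 rad when up, 0.12 rad at the stop; this point sinks about 32 mm. y along the hinge.
- pedal_hinge (a point): point on the pedal's hinge line beside the middle of the tread, 36 mm above the table. z up, y along the hinge, x level from the hinge towards the tread's free end; pressing turns the pedal about +y. From here, with the pedal up, pedal_tread lies 99.7 mm along x and 58.8 mm up.
- disc: brake disc of the gap_mouth, 160 mm in diameter, 6 mm thick; origin at its centre, 96 mm above the table; y is its axis, towards the pad, z up
- rig: brake stand: aluminium base plate 280 x 330 mm, 12 mm thick, fixed to the table, carrying disc, calliper and pedal; origin on the underside, z up, same axes as disc and pedal_hinge. The pedal's middle line is at y = +105 mm, the disc at y = -70 mm. Nothing on it is higher than 200 mm.
- driver: bystander in the stand: screwdriver with a round black handle, upright
- hexkey: bystander in the stand: hex driver with a grey cross grip, upright
- wheel_a: bystander: toy-car wheel, 66 mm across, 26 mm thick, lying flat
- wheel_b: bystander: another such wheel
- wheel_c: bystander: another such wheel
- chassis: bystander: two-deck robot-car chassis 200 x 130 mm, 83 mm high
- pliers: bystander: pliers with black grips, 130 mm long, lying flat
- spanner: bystander: steel spanner 180 mm long, lying flat
Mind the look-alikes: they are no part of the job. What is shaped like the part that bears gauge_grip but purple or yellow is not meant.

How it is judged:
On the way, in this order (a step that is already met when the one before it is completed fails the run):
1. the pedal is pressed down to its stop (value of joint pedal above 0.275 rad), for 0.1 s.
2. the pedal is up again and the pad is seated (value of joint pedal below 0.05 rad and value of joint pad above 0.0032 m), for 0.1 s.
3. the blade is in the gap and drags on disc and pad (z of gauge_tip in the frame of gap_mouth below -0.005 m and contact force between gauge and pad above 0.5 N and contact force between gauge and disc above 0.5 N), for 0.2 s.
At the end, for the whole second after the job is handed in: Gauge gripped (over 2 N), at rest, upright within 0.15 rad, its tip 5 to 42 mm below the pad's lip and within 15 mm of mid-window, pressed by disc and pad with over 0.5 N each; pad not pushed back (joint pad over 0.0032), pedal up, fingers clear of the brake (all of step 2 and all of step 3 and contact force between the fingers and gauge above 2 N and z of gauge_tip in the frame of gap_mouth above -0.042 m and x of gauge_tip in the frame of gap_mouth between -0.015 and 0.015 m and y of gauge_tip in the frame of gap_mouth above 0 m and y of gauge_tip in the frame of pad_lip below 0 m and angle between gauge_grip's own z axis and vertical below 0.15 rad and linear speed of gauge below 0.01 m/s and contact force between the fingers and rig below 1 N and contact force between the fingers and disc below 1 N); the arm keeps its last pose, push and grip.
It fails at once if a bystander is disturbed (distance of any of driver, hexkey from where it was at the start of the episode above 0.03 m or distance of any of wheel_a, wheel_b, wheel_c, chassis, pliers, spanner from where it was at the start of the episode above 0.04 m).
It also fails if it takes over 69 s, if anything falls off the work surface, if the arm or the gripper's body presses on something with over 40 N, if the wrist force passes 120 N, or if a joint passes its speed limit or range.

### The arm

A 7-joint arm with a two-finger parallel gripper is mounted at the origin on the work surface. World frame = base frame: x ahead of the robot, y to its left, z up, the work surface at z = 0. Lengths are in m, angles in rad, forces in N, time in s.
With the tool pointing down it reaches from about 0.4 to 0.9 m from the base axis. Payload 5.6 kg.
Tool frame: the origin (TCP) lies on the centre line of the jaws, within the pads' length; the fingertips stand 11 mm ahead of it and the grasp point (between the pads) lies 8 mm behind it; x points along the fingers, y is the direction in which the jaws open and shut, and the axes are right-handed (so a half turn about x gives the same grasp; the last joint's range is limited). The gripper opens to 92 mm and grips with 3 to 60 N. Pads are 20 mm wide; open, the fingers measure 128 mm over their backs; the gripper's body (75 mm by 189 mm) begins 69 mm behind the grasp point.
Start: joints at [1.282, 0.468, -0.012, 1.603, 0.006, 1.071, -0.056], TCP at [0.158, -0.63, 0.202] pointing down, gripper open.
Joint ranges: [-2.53, 2.53], [-0.31, 2.02], [-1.57, 1.55], [0.28, 2.44], [-1.29, 4.43], [0.15, 1.84], [-2.92, 2.92]. Speed limits (rad/s): [2.57, 2.57, 3.14, 3.14, 3.14, 3.14, 3.14].

### API

Orientations are given as a unit quaternion [w, x, y, z].
In Python, from cell import monitor, optics, r gives the robot as it stands. The module is installed in compiled form; this text tells all that it offers.
- The arm moves only by the tool drive_tool, never from a script. Its argument "motion" is a list that holds one entry, the list of rows, each a list of 4 numbers: the shift along the tool's x, y, z in m, then the turn about the tool's x in degrees. In form: [[[dx, dy, dz, yaw], ...]]. A call has 1 to 20 rows; each row is the pose to reach, as a shift and turn from the pose measured when the call began, along the tool's axes at that moment; what a row does not reach only later rows make up. A row lasts 1/10 s, in which the tool goes at most 50 mm and 8.59 degrees, less where a joint would pass 70% of its speed; a pose out of reach is approached as far as the arm can. A call with a gripper value outside its range is refused whole. "claw" is the opening, from 0 (shut) to 1 (fully open), set as the call begins (left out, the last holds). The fingers move at their own pace and stop on an object; "squeeze" is the grip in N (left out, the last holds). Time passes only in rows, so rows that repeat a pose let the fingers close. It gives the time, the measured TCP pose, the force and the opening at its end, in the units of the state.
- monitor.state(): the state, without advancing time (a new reading comes with each control period).
- optics.grab_frame(name): name is "scene" or "top" or "wrist"; returns a dict with "frame" (420x560x3 uint8, blue, green, red), "intrinsics" (3x3 intrinsics, pixels), "k1" (the pictures are not rectified: a ray, as slopes to the right and down, at radius r is drawn at 1 + k1 r^2 times it, then the intrinsics apply), "world_to_cam" (4x4, takes a point from world to camera coordinates); the wrist camera has in their place "mount" (4x4, takes a point from camera to tool coordinates, whose origin is the TCP and whose axes are the tool frame's). Camera axes: x right, y down, z forward; pixel columns grow to the right and rows downward; lengths in m; the calibration is good to about 2 mm. A picture is of the moment at which its call begins: read the wrist's pose just before it. There is no depth.
- r.finish_job(): hands the job in, once; it reports no verdict.
The state is a dict: "t": time; "joints": joint angles; "joint_velocities": joint speeds; "effort": joint torques, N m; "ee_pos": TCP position; "ee_rot": TCP orientation; "wrist_force": force on the tool from outside, world axes, zero at the start; "moment": the same for the moment, N m; "opening": finger opening in m.
Only numpy, scipy, OpenCV 4.12 (cv2) and the standard library are available. Lean on these libraries where they do the work, as an engineer would, in place of code of your own. Each camera call takes 0.05 s, during which the arm holds its last target.

## Working session

There is one attempt and no reset: what is moved stays moved. The work goes in short steps, Python scripts to look and compute and a tool call to move; the robot and the scene stay as the last step left them, time stands still between calls to the robot, and variables do not carry over. Pictures are saved under pics/ and viewed, and the job is handed in when it is done.

Besides the shell and the picture viewer there is one more tool, called after "Emit:" as a command line: name --argument value ..., lists and objects as JSON in quotes. drive_tool: Moves the arm, as the interface text tells. Its arguments: {"type":"object","properties":{"motion":{"type":"array","items":{"type":"array","items":{"type":"array","items":{"type":"number"}}}},"claw":{"type":"number"},"squeeze":{"type":"number"}},"required":["motion"]}

```bash
mkdir -p pics; ls; cat > h.py <<'E'
import numpy as np, cv2, json
from scipy.spatial.transform import Rotation as R
from cell import monitor, optics, r
def grab(name, fn):
    s=monitor.state(); f=optics.grab_frame(name)
    cv2.imwrite('pics/%s.png'%fn, f['frame'])
    T=np.eye(4);
    q=s['ee_rot']; T[:3,:3]=R.from_quat([q[1],q[2],q[3],q[0]]).as_matrix(); T[:3,3]=s['ee_pos']
    W=np.array(f['world_to_cam']) if 'world_to_cam' in f else np.linalg.inv(T@np.array(f['mount']))
    d=dict(K=np.array(f['intrinsics']).tolist(),k1=float(f['k1']),W=W.tolist(),ee=T.tolist())
    json.dump(d,open('pics/%s.json'%fn,'w')); return f,s
def load(fn):
    d=json.load(open('pics/%s.json'%fn)); return {k:np.array(v) for k,v in d.items()}
def ray(fn,u,v):
    d=load(fn);K=d['K'];W=d['W'];k1=float(d['k1'])
    x=(u-K[0,2])/K[0,0];y=(v-K[1,2])/K[1,1]
    p=np.array([x,y]);q=p.copy()
    for _ in range(30): q=p/(1+k1*(q@q))
    C=np.linalg.inv(W); dr=C[:3,:3]@np.array([q[0],q[1],1]); return C[:3,3],dr/np.linalg.norm(dr)
def atz(fn,u,v,z):
    o,d=ray(fn,u,v); return o+d*(z-o[2])/d[2]
def proj(fn,P):
    d=load(fn);K=d['K'];W=d['W'];k1=float(d['k1'])
    P=np.atleast_2d(P); c=P@W[:3,:3].T+W[:3,3]; q=c[:,:2]/c[:,2:]; q=q*(1+k1*(q**2).sum(1,keepdims=True))
    return np.c_[q[:,0]*K[0,0]+K[0,2],q[:,1]*K[1,1]+K[1,2]]
def tri(*obs):
    A=np.zeros((3,3));b=np.zeros(3)
    for fn,u,v in obs:
        o,d=ray(fn,u,v);M=np.eye(3)-np.outer(d,d);A+=M;b+=M@o
    X=np.linalg.solve(A,b); return X,[float(np.linalg.norm(np.cross(X-ray(*ob)[0],ray(*ob)[1]))) for ob in obs]
def crop(fn,x0,y0,x1,y1,s,out):
    im=cv2.imread('pics/%s.png'%fn)[y0:y1,x0:x1]
    cv2.imwrite('pics/%s.png'%out,cv2.resize(im,None,fx=s,fy=s,interpolation=cv2.INTER_CUBIC))
E
python3 - <<'E'
from h import *
for n in ['scene','top','wrist']:
    f,s=grab(n,n+'0')
    print(n,f['intrinsics'],f['k1'],f.get('world_to_cam',f.get('mount')))
print(s)
E
```

```text
pics
scene [[395.82556768   0.         282.45245603]
 [  0.         395.82556768 208.11423672]
 [  0.           0.           1.        ]] 0.00018295569882734603 [[ 0.79189216  0.61054441  0.01193032 -0.37664783]
 [ 0.49599902 -0.6316818  -0.59578778 -0.18199112]
 [-0.35621874  0.47771709 -0.80305329  1.34385046]
 [ 0.          0.          0.          1.        ]]
top [[416.46987268   0.         288.99689658]
 [  0.         416.46987268 215.14433198]
 [  0.           0.           1.        ]] -0.06909144464174567 [[-0.02773298 -0.99960847  0.00371333 -0.01667316]
 [-0.98385029  0.02663827 -0.17700002  0.5041452 ]
 [ 0.1768318  -0.0085621  -0.98420384  1.46304221]
 [ 0.          0.          0.          1.        ]]
wrist [[302.96187363   0.         279.69397033]
 [  0.         302.96187363 208.42859377]
 [  0.           0.           1.        ]] 0.012087495067582813 [[-4.54348780e-04 -2.66966308e-01  9.63705756e-01 -1.83232683e-01]
 [ 9.99999839e-01 -4.48486701e-04  3.47219953e-04  1.78446907e-04]
 [ 3.39513186e-04  9.63705759e-01  2.66966469e-01 -7.44484979e-02]
 [ 0.00000000e+00  0.00000000e+00  0.00000000e+00  1.00000000e+00]]
{'t': 0.1, 'joints': array([ 1.28202288,  0.46828853, -0.0116282 ,  1.60350408,  0.00601065,
        1.0713938 , -0.05629155]), 'joint_velocities': array([ 0.00163411, -0.00221868, -0.00177555, -0.00194225, -0.00099355,
       -0.00061802, -0.00056131]), 'effort': array([ 1.40943841e-03, -5.21652496e+01, -1.18258107e-02, -2.44367999e+01,
       -5.66571811e-02,  1.41161648e-02,  7.16080490e-05]), 'ee_pos': array([ 0.15796631, -0.62996628,  0.20124737]), 'ee_rot': array([-0.08612465, -0.701669  , -0.08720638,  0.70188191]), 'wrist_force': array([-0.17085076,  0.90307338, -0.20863532]), 'moment': array([ 0.03580326,  0.02604164, -0.01086857]), 'opening': 0.09191337888059017}
```

View pics/scene0.png

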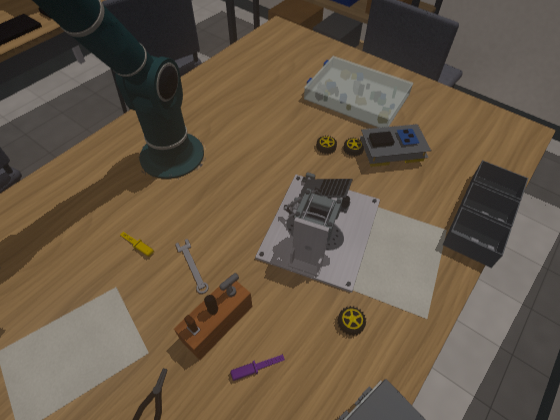

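View pics/top0.png

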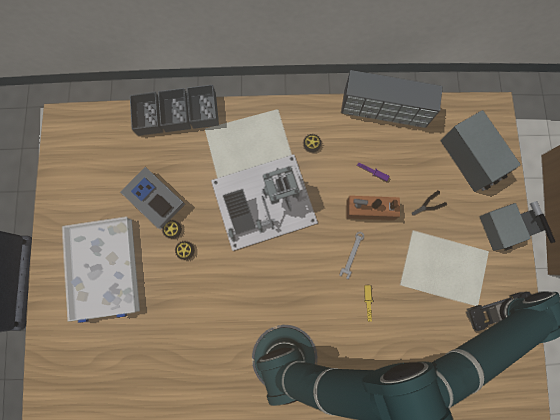

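View pics/wrist0.png

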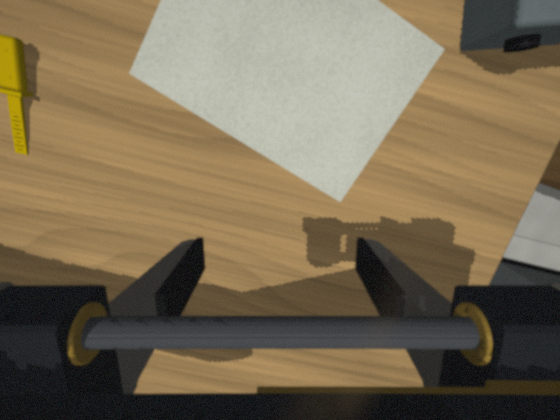

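```bash
python3 - <<'E'
from h import *
crop('scene0',245,160,395,300,5,'c1')
crop('top0',195,140,335,260,5.5,'c2')
crop('scene0',165,260,265,360,6,'c3')
crop('top0',335,180,415,235,8,'c4')
E
```

```text
(no output)
```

View pics/c1.png

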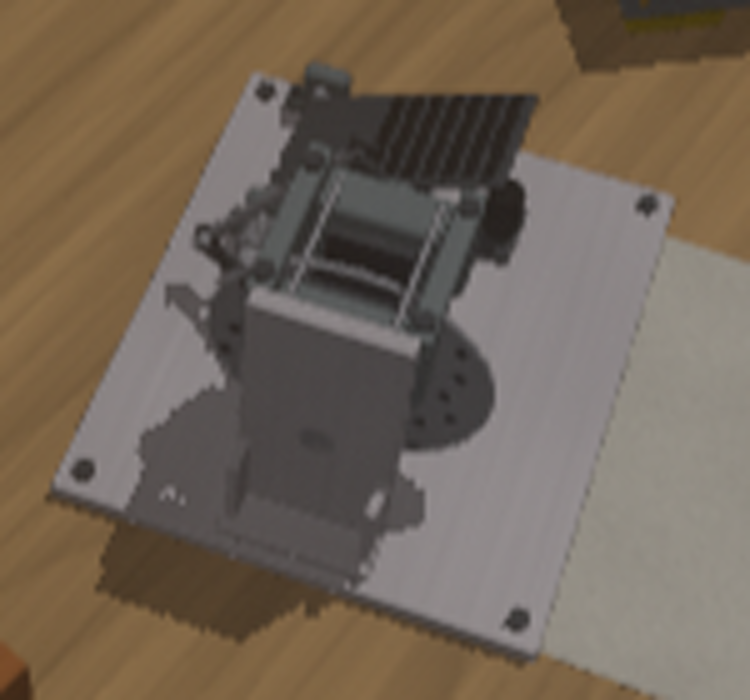

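View pics/c2.png

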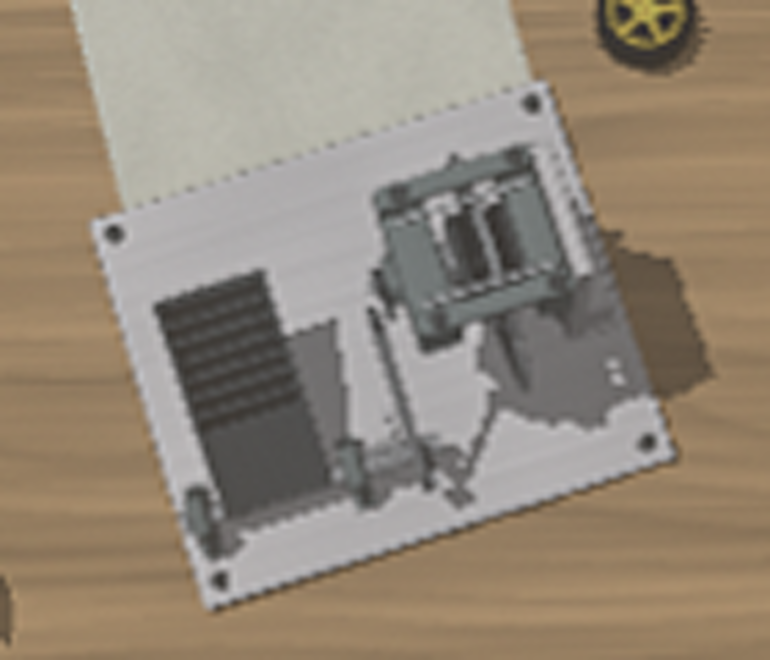

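View pics/c3.png

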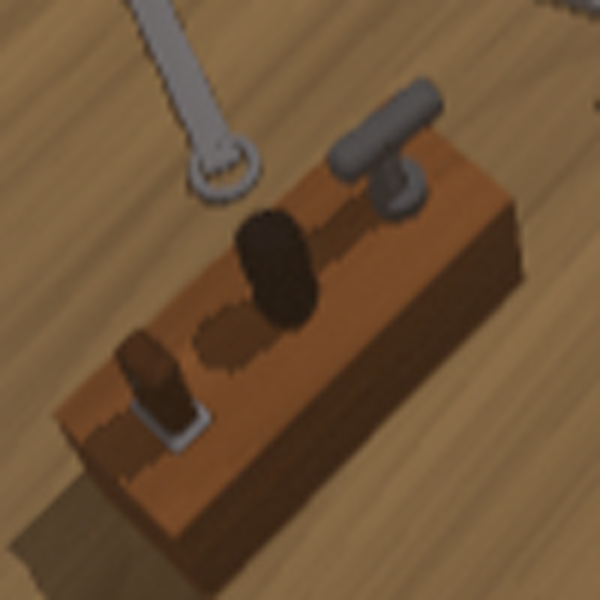

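View pics/c4.png

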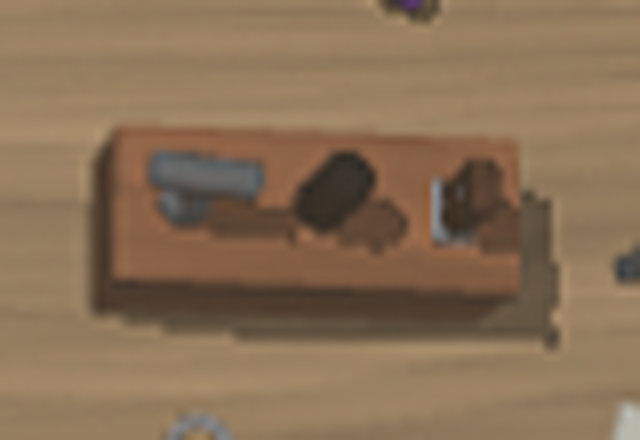

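```bash
cat >> h.py <<'E'
from scipy.optimize import least_squares
def fitpose(obs,x0):
    # obs: list of (fn,u,v,(lx,ly,lz)); pose x,y,yaw
    def pt(p,l):
        c,s=np.cos(p[2]),np.sin(p[2]); return np.array([p[0]+c*l[0]-s*l[1],p[1]+s*l[0]+c*l[1],l[2]])
    def f(p): return np.concatenate([proj(o[0],pt(p,o[3]))[0]-np.array(o[1:3]) for o in obs])
    s=least_squares(f,x0,loss='soft_l1'); return s.x,f(s.x).reshape(-1,2)
def loc(p,l):
    c,s=np.cos(p[2]),np.sin(p[2]); return np.array([p[0]+c*l[0]-s*l[1],p[1]+s*l[0]+c*l[1],l[2]])
E
python3 - <<'E'
from h import *
np.set_printoptions(precision=4,suppress=True)
z=.012
T=[((95,220),(.14,.165,z)),((548,82),(.14,-.165,z)),((678,460),(-.14,-.165,z)),((213,608),(-.14,.165,z))]
S=[((258,72),(-.14,.165,z)),((675,200),(.14,.165,z)),((540,652),(.14,-.165,z)),((52,488),(-.14,-.165,z))]
ot=[('top0',195+a[0]/5.5,140+a[1]/5.5,l) for a,l in T]
os_=[('scene0',245+a[0]/5,160+a[1]/5,l) for a,l in S]
for o in (ot,os_,ot+os_):
    p,r_=fitpose(o,[.6,.1,.2]); print('rig',p,np.abs(r_).max())
z=.085
T=[((118,128),(.035,.09,z)),((518,142),(.035,-.09,z)),((520,290),(-.035,-.09,z)),((112,278),(-.035,.09,z))]
S=[((55,415),(-.035,-.09,z)),((175,538),(.035,-.09,z)),((515,205),(.035,.09,z))]
ot=[('top0',335+a[0]/8,180+a[1]/8,l) for a,l in T]
os_=[('scene0',165+a[0]/6,260+a[1]/6,l) for a,l in S]
for o in (ot,os_,ot+os_):
    q,r_=fitpose(o,[.55,-.2,0]); print('stand',q,np.abs(r_).max())
print('gauge',loc(q,(0,-.06,.115)))
E
```

```text
rig [0.5631 0.0581 0.2844] 0.7147334533622995
rig [0.5714 0.063  0.2884] 1.1506355991558053
rig [0.5685 0.0607 0.2908] 2.07814178836054
stand [ 0.5205 -0.3352 -0.062 ] 0.4677359644887247
stand [ 0.5288 -0.3343 -0.074 ] 0.5467548002831677
stand [ 0.5257 -0.3347 -0.0601] 1.7783033907211063
gauge [ 0.5221 -0.3946  0.115 ]
```

```bash
cat >> h.py <<'E'
np.set_printoptions(precision=4,suppress=True)
def pose():
    s=monitor.state();q=s['ee_rot'];return np.array(s['ee_pos']),R.from_quat([q[1],q[2],q[3],q[0]]).as_matrix(),s
def go(target,yang=None):
    """rows for target TCP; yang=world angle of tool y axis"""
    p,M,s=pose(); d=M.T@(np.array(target)-p)
    a=np.arctan2(M[1,1],M[0,1]); dy=0
    if yang is not None:
        # rotate about tool x (down): positive = decreasing world angle
        dy=-np.degrees((yang-a+np.pi)%(2*np.pi)-np.pi)
    print('shift(m)',np.round(d,4),'yaw deg',round(dy,2),'| dist',round(np.linalg.norm(d),3),'cur yang',round(a,4),'pos',p,'j',np.round(s['joints'],2),'tilt x',M[:,0],'F',s['wrist_force'],'t',s['t'])
E
python3 -c "
from h import *
p,M,s=pose();print(M)
go((.43,.05,.40),np.pi/2+.29)
"
```

```text
[[-0.0004  0.2432 -0.97  ]
 [ 0.0013 -0.97   -0.2432]
 [-1.     -0.0013  0.0001]]
shift(m) [-0.1979 -0.5937 -0.4292] yaw deg 177.46 | dist 0.759 cur yang -1.3251 pos [ 0.158  -0.63    0.2014] j [ 1.28  0.47 -0.01  1.6   0.01  1.07 -0.06] tilt x [-0.0004  0.0013 -1.    ] F [0.0125 0.4088 0.4895] t 0.15
```

```bash
python3 -c "
from h import *
go((.42,-.36,.38),np.pi/2-.06)
"
```

```text
shift(m) [-0.1784 -0.1984 -0.3198] yaw deg -162.49 | dist 0.417 cur yang -1.3251 pos [ 0.158  -0.63    0.2014] j [ 1.28  0.47 -0.01  1.6   0.01  1.07 -0.06] tilt x [-0.0004  0.0013 -1.    ] F [0.0125 0.4088 0.4895] t 0.15
```

Emit:
drive_tool --motion '[[[-0.1, 0, 0, -17], [-0.18, 0, 0, -34], [-0.18, -0.2, -0.32, -100], [-0.18, -0.2, -0.32, -100], [-0.18, -0.2, -0.32, -100], [-0.18, -0.2, -0.32, -100], [-0.18, -0.2, -0.32, -100], [-0.18, -0.2, -0.32, -100], [-0.18, -0.2, -0.32, -100], [-0.18, -0.2, -0.32, -100], [-0.18, -0.2, -0.32, -100], [-0.18, -0.2, -0.32, -162.5], [-0.18, -0.2, -0.32, -162.5], [-0.18, -0.2, -0.32, -162.5], [-0.18, -0.2, -0.32, -162.5], [-0.18, -0.2, -0.32, -162.5], [-0.18, -0.2, -0.32, -162.5], [-0.18, -0.2, -0.32, -162.5], [-0.18, -0.2, -0.32, -162.5], [-0.18, -0.2, -0.32, -162.5]]]'

```text
t: 2.15
ee_pos: [0.4196, -0.3584, 0.3813]
ee_rot: [0.706, 0.022, 0.707, -0.02]
wrist_force: [0.5, 0.4, -0.8]
opening: 0.0917
```

```bash
python3 -c "
from h import *
grab('wrist','w1'); go((.42,-.36,.38),np.pi/2-.06)
"
```

```text
shift(m) [ 0.0013 -0.0015  0.0005] yaw deg -0.16 | dist 0.002 cur yang 1.508 pos [ 0.4196 -0.3584  0.3814] j [ 1.15  0.23 -0.6   1.57  0.13  1.38  2.04] tilt x [-0.0007  0.0017 -1.    ] F [-0.1619 -0.4387 -0.2092] t 2.2
```

View pics/w1.png

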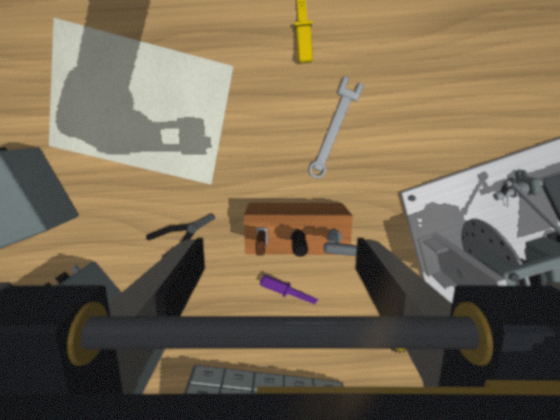

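```bash
python3 -c "
from h import *
crop('w1',235,190,365,270,6,'c5')
for l in [(.035,.09,.085),(.035,-.09,.085),(-.035,-.09,.085),(-.035,.09,.085)]:
  print((proj('w1',loc([.5257,-.3347,-.06],l))-[235,190])*6)
"
```

```text
[[689.1109 391.2145]]
[[ 58.611  391.2465]]
[[ 50.963  156.4324]]
[[704.6185 156.3701]]
```

View pics/c5.png

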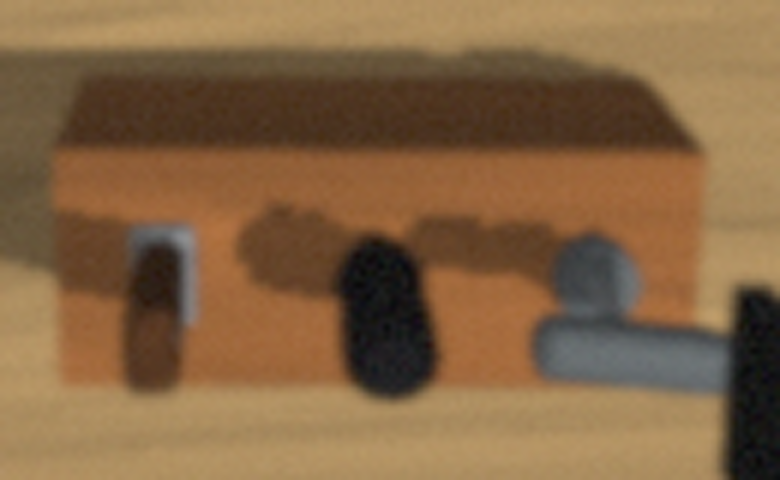

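```bash
python3 -c "
from h import *
go((.42,.04,.38),np.pi/2+.288)
"
```

```text
shift(m) [ 0.002   0.3977 -0.0246] yaw deg -20.1 | dist 0.398 cur yang 1.508 pos [ 0.4196 -0.3584  0.3814] j [ 1.15  0.23 -0.6   1.57  0.13  1.38  2.04] tilt x [-0.0007  0.0017 -1.    ] F [-0.1619 -0.4387 -0.2092] t 2.2
```

Emit:
drive_tool --motion '[[[0, 0.4, -0.025, -20], [0, 0.4, -0.025, -20], [0, 0.4, -0.025, -20], [0, 0.4, -0.025, -20], [0, 0.4, -0.025, -20], [0, 0.4, -0.025, -20], [0, 0.4, -0.025, -20], [0, 0.4, -0.025, -20], [0, 0.4, -0.025, -20], [0, 0.4, -0.025, -20], [0, 0.4, -0.025, -20], [0, 0.4, -0.025, -20], [0, 0.4, -0.025, -20]]]'

```text
t: 3.5
ee_pos: [0.4198, 0.0411, 0.3819]
ee_rot: [0.7, -0.099, 0.7, 0.101]
wrist_force: [0.3, -0.5, 0.2]
opening: 0.0914
```

```bash
python3 -c "
from h import *
grab('wrist','w2'); go((.42,.04,.38),np.pi/2+.288)
"
```

```text
shift(m) [ 0.0019 -0.0013 -0.0002] yaw deg -0.24 | dist 0.002 cur yang 1.8547 pos [0.4198 0.0413 0.3819] j [ 0.89 -0.05 -0.99  1.82 -0.05  1.35  1.76] tilt x [-0.001  0.002 -1.   ] F [ 1.1809 -0.7916 -0.5778] t 3.55
```

View pics/w2.png

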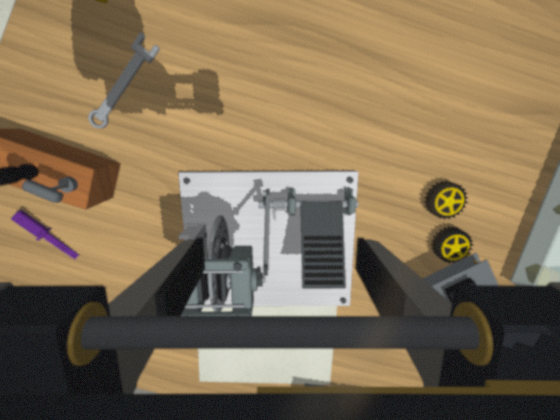

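```bash
python3 -c "
from h import *
crop('w2',170,160,370,312,4,'c6')
"
```

```text
(no output)
```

View pics/c6.png

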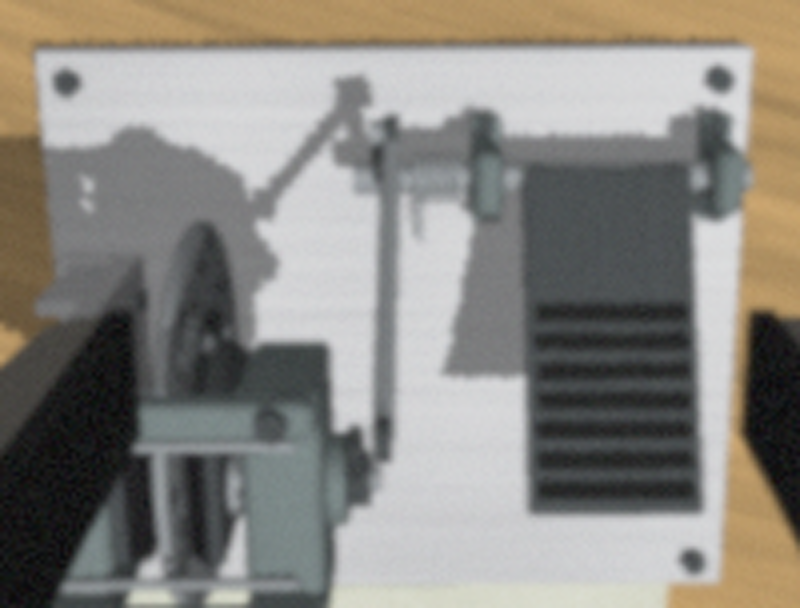

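```bash
python3 - <<'E'
from h import *
z=.012
C=lambda a:(170+a[0]/4,160+a[1]/4)
W=[((35,47),(-.14,-.165,z)),((752,47),(-.14,.165,z)),((722,582),(.14,.165,z))]
o=[('w2',*C(a),l) for a,l in W]
p,r_=fitpose(o,[.56,.06,.28]);print(p,r_)
# hinge pin
def rigloc(P):
    c,s=np.cos(p[2]),np.sin(p[2]);d=P[:2]-p[:2];return np.array([c*d[0]+s*d[1],-s*d[0]+c*d[1],P[2]])
for a in [(745,180),(515,180),(362,180)]: print(rigloc(atz('w2',*C(a),.036)))
# tread corners: near end at hinge side, far end at rig
for L in (.13,.14,.15,.16):
  for hx in (-.09,-.08,-.07,-.06):
    a=[proj('w2',loc(p,(hx+L*np.cos(.42)*1-.0*0,.105+s*.0375,.036+.0588-.115*np.sin(.42)+ .0+L*np.sin(.42))))[0] for s in(-1,1)]
    print(L,hx,[((x-[170,160])*4).round() for x in a])
E
```

```text
[0.5661 0.0637 0.2875] [[-0.3232  0.3044]
 [ 0.7788 -0.5304]
 [-0.3707  0.3079]]
[-0.0824  0.1581  0.036 ]
[-0.0829  0.0543  0.036 ]
[-0.0833 -0.0147  0.036 ]
0.13 -0.09 [array([552., 473.]), array([730., 473.])]
0.13 -0.08 [array([552., 495.]), array([728., 494.])]
0.13 -0.07 [array([552., 516.]), array([727., 515.])]
0.13 -0.06 [array([551., 537.]), array([726., 536.])]
0.14 -0.09 [array([553., 498.]), array([731., 497.])]
0.14 -0.08 [array([552., 519.]), array([729., 518.])]
0.14 -0.07 [array([552., 540.]), array([728., 539.])]
0.14 -0.06 [array([552., 561.]), array([727., 560.])]
0.15 -0.09 [array([553., 522.]), array([732., 521.])]
0.15 -0.08 [array([553., 543.]), array([730., 543.])]
0.15 -0.07 [array([552., 564.]), array([729., 563.])]
0.15 -0.06 [array([552., 585.]), array([728., 584.])]
0.16 -0.09 [array([554., 547.]), array([733., 546.])]
0.16 -0.08 [array([553., 568.]), array([731., 567.])]
0.16 -0.07 [array([553., 589.]), array([730., 588.])]
0.16 -0.06 [array([552., 609.]), array([729., 609.])]
```

```bash
python3 - <<'E'
from h import *
p=[.5661,.0637,.2875]
t=loc(p,(.017,.0945,.19));print(t)
go(t,.2875)
E
```

```text
[0.5556 0.1591 0.19  ]
shift(m) [0.192  0.0746 0.1634] yaw deg 89.79 | dist 0.263 cur yang 1.8547 pos [0.4198 0.0413 0.3819] j [ 0.89 -0.05 -0.99  1.82 -0.05  1.35  1.76] tilt x [-0.001  0.002 -1.   ] F [ 1.1809 -0.7916 -0.5778] t 3.55
```

Emit:
drive_tool --motion '[[[0, 0.075, 0.163, 45], [0, 0.075, 0.163, 45], [0, 0.075, 0.163, 45], [0, 0.075, 0.163, 45], [0, 0.075, 0.163, 45], [0.05, 0.075, 0.163, 90], [0.1, 0.075, 0.163, 90], [0.15, 0.075, 0.163, 90], [0.192, 0.075, 0.163, 90], [0.192, 0.075, 0.163, 90], [0.192, 0.075, 0.163, 90], [0.192, 0.075, 0.163, 90], [0.192, 0.075, 0.163, 90]]]' --claw 0

```text
t: 4.85
ee_pos: [0.5553, 0.1588, 0.1896]
ee_rot: [0.565, 0.425, 0.566, -0.425]
wrist_force: [-0.7, -0.1, 0.6]
opening: 0.0005
```

```bash
python3 -c "
from h import *
grab('wrist','w3'); grab('scene','s3');p=[.5661,.0637,.2875]
go(loc(p,(.017,.0945,.19)),.2875)
crop('s3',245,120,395,260,5,'c8')
"
```

```text
shift(m) [-0.0002  0.0004 -0.    ] yaw deg -0.11 | dist 0.0 cur yang 0.2855 pos [0.5552 0.159  0.1898] j [ 0.2   0.46 -0.69  1.76  0.33  1.04 -0.33] tilt x [-0.0014  0.0019 -1.    ] F [-0.0279  0.4687 -0.4391] t 4.95
```

View pics/w3.png

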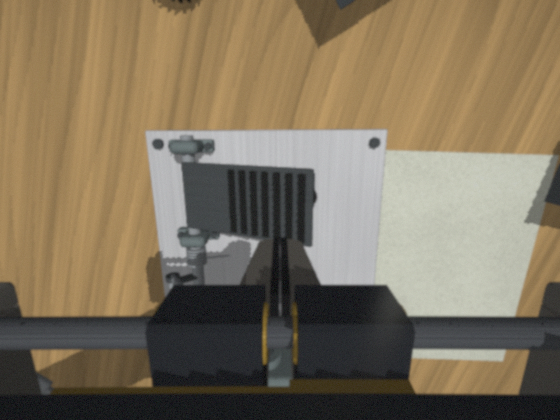

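View pics/c8.png

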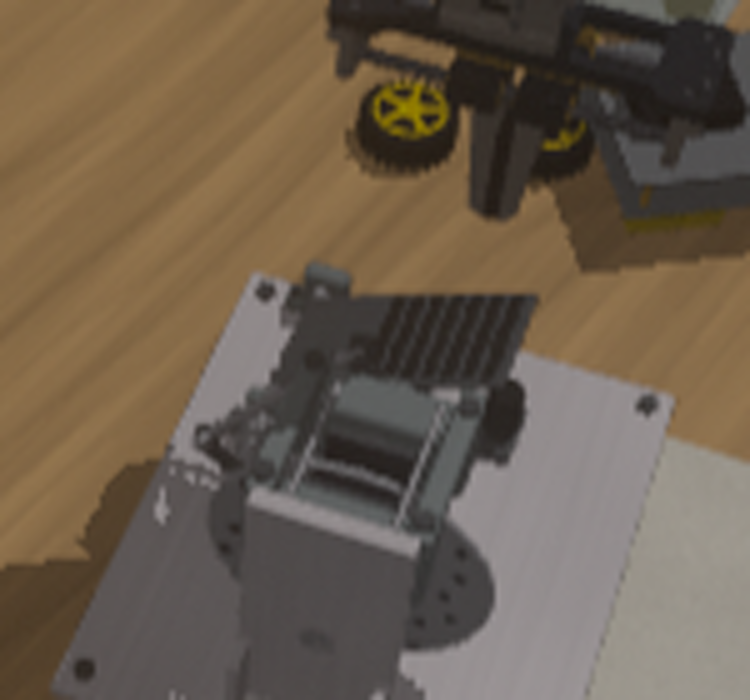

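```bash
python3 - <<'E'
from h import *
p=[.5661,.0637,.2875]
# ribs far edge corners
for hy in (.0945,.105):
  for L in (.0,.137):
    for s in (-1,1):
      l=(-.083+L*np.cos(.42)-.013*np.sin(.42),hy+s*.0375,.036+.013*np.cos(.42)+L*np.sin(.42)); print(hy,L,s,proj('w3',loc(p,l)))
for l in [(-.14,.165,.012),(.14,.165,.012)]: print(proj('w3',loc(p,l)))
E
```

```text
0.0945 0.0 -1 [[188.0722 227.9523]]
0.0945 0.0 1 [[182.0408 161.334 ]]
0.0945 0.137 -1 [[301.9617 246.4914]]
0.0945 0.137 1 [[303.1562 167.9038]]
0.105 0.0 -1 [[187.2766 219.0954]]
0.105 0.0 1 [[181.1264 151.3394]]
0.105 0.137 -1 [[302.1168 236.1427]]
0.105 0.137 1 [[303.341  155.9595]]
[[144.1213 129.0523]]
[[387.7478 127.7889]]
```

Emit:
drive_tool --motion '[[[0.04, 0, 0, 0], [0.07, 0, 0, 0], [0.08, 0, 0, 0], [0.09, 0, 0, 0], [0.1, 0, 0, 0], [0.106, 0, 0, 0], [0.11, 0, 0, 0], [0.112, 0, 0, 0]]]'

```text
t: 5.75
ee_pos: [0.5587, 0.1603, 0.0804]
ee_rot: [0.567, 0.426, 0.565, -0.421]
wrist_force: [2.0, -0.7, 12.4]
opening: 0.0004
```

Emit:
drive_tool --motion '[[[0.003, 0, 0, 0], [0.006, 0, 0, 0], [0.006, 0, 0, 0], [0.006, 0, 0, 0]]]'

```text
t: 6.15
ee_pos: [0.5606, 0.1609, 0.0768]
ee_rot: [0.568, 0.427, 0.564, -0.42]
wrist_force: [-1.5, -1.0, 9.1]
opening: 0.0006
```

Emit:
drive_tool --motion '[[[0.003, 0, 0, 0], [0.006, 0, 0, 0], [0.006, 0, 0, 0], [0.006, 0, 0, 0]]]'

```text
t: 6.55
ee_pos: [0.5622, 0.1614, 0.0731]
ee_rot: [0.569, 0.428, 0.563, -0.419]
wrist_force: [-1.4, -1.7, 10.0]
opening: 0.0003
```

Emit:
drive_tool --motion '[[[0.005, 0, 0, 0], [0.01, 0, 0, 0], [0.01, 0, 0, 0], [0.01, 0, 0, 0]]]'

```text
t: 6.95
ee_pos: [0.5649, 0.1622, 0.066]
ee_rot: [0.571, 0.429, 0.562, -0.418]
wrist_force: [-1.7, -0.8, 10.2]
opening: 0.0004
```

```bash
python3 -c "
from h import *
grab('wrist','w4'); grab('scene','s4');p=[.5661,.0637,.2875]
go(loc(p,(.017,.0945,.19)),.2875)
crop('s4',245,120,395,260,5,'c9')
"
```

```text
shift(m) [-0.1242 -0.0072  0.0003] yaw deg -0.08 | dist 0.124 cur yang 0.2861 pos [0.5649 0.1621 0.066 ] j [ 0.12  0.62 -0.6   1.84  0.47  0.81 -0.44] tilt x [ 0.0195  0.005  -0.9998] F [-1.1844 -0.8088 10.623 ] t 7.05
```

View pics/w4.png

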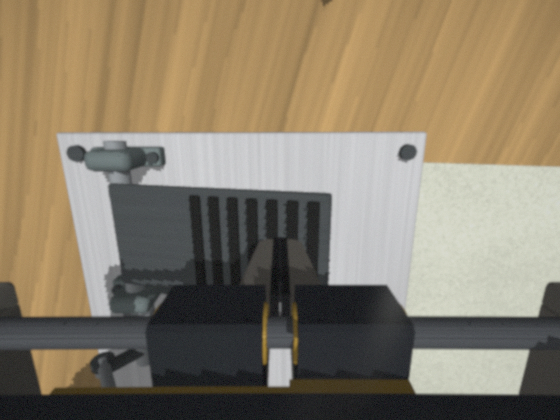

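View pics/c9.png

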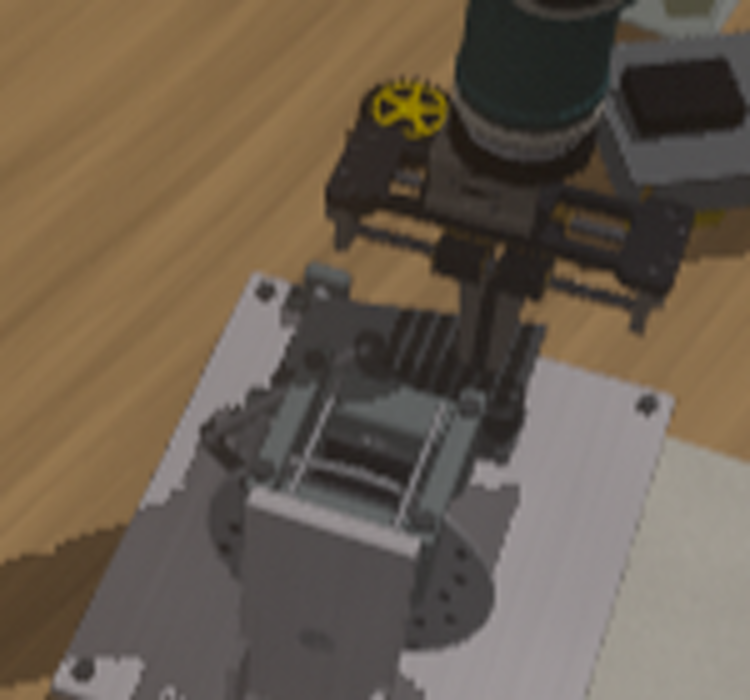

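Emit:
drive_tool --motion '[[[0.005, 0, 0, 0], [0.01, 0, 0, 0], [0.01, 0, 0, 0], [0.01, 0, 0, 0]]]'

```text
t: 7.45
ee_pos: [0.5673, 0.1628, 0.0588]
ee_rot: [0.572, 0.43, 0.56, -0.417]
wrist_force: [-2.5, -1.3, 12.4]
opening: 0.0005
```

Emit:
drive_tool --motion '[[[0.005, 0, 0, 0], [0.01, 0, 0, 0], [0.01, 0, 0, 0], [0.01, 0, 0, 0]]]'

```text
t: 7.85
ee_pos: [0.5691, 0.1633, 0.0516]
ee_rot: [0.573, 0.431, 0.559, -0.416]
wrist_force: [-3.4, -2.7, 14.2]
opening: 0.0004
```

```bash
python3 -c "
from h import *
grab('wrist','w5'); grab('scene','s5');p=[.5661,.0637,.2875]
go(loc(p,(.017,.0945,.19)),.2875)
crop('s5',285,150,365,230,9,'c9b')
"
```

```text
shift(m) [-0.1387 -0.0102  0.0006] yaw deg -0.07 | dist 0.139 cur yang 0.2863 pos [0.5691 0.1633 0.0517] j [ 0.1   0.64 -0.58  1.85  0.5   0.78 -0.46] tilt x [ 0.0281  0.0053 -0.9996] F [-3.0506 -1.6178 12.9424] t 7.95
```

View pics/w5.png

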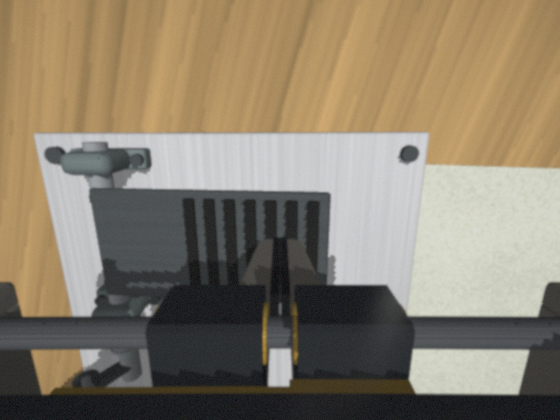

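View pics/c9b.png

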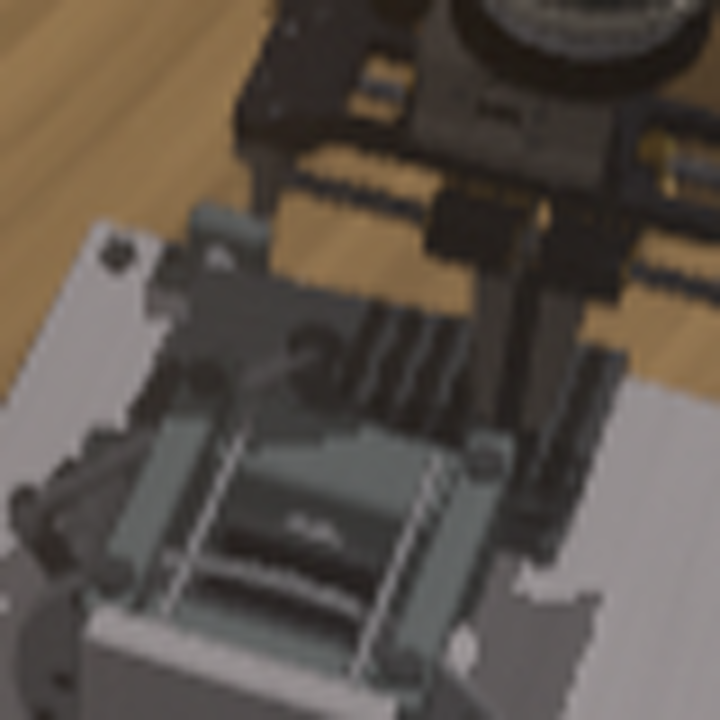

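```bash
python3 - <<'E'
from h import *
p=[.5661,.0637,.2875]
for fn in ('w3','w4','w5'):
  print(fn)
  for l in [(-.14,.165,.012),(.14,.165,.012)]: print(proj(fn,loc(p,l)))
  for a in (.42,.3,.2,.12,.06,0):
    o=[]
    for L in (.0,.137):
      l=(-.083+L*np.cos(a)-.013*np.sin(a),.0945+.0375,.036+.013*np.cos(a)+L*np.sin(a)); o.append(proj(fn,loc(p,l))[0].round(1))
    print(a,o)
E
```

```text
w3
[[144.1213 129.0523]]
[[387.7478 127.7889]]
0.42 [array([182. , 161.3]), array([303.2, 167.9])]
0.3 [array([183.3, 161.4]), array([309.8, 165.7])]
0.2 [array([184.3, 161.4]), array([313.3, 164. ])]
0.12 [array([185.3, 161.4]), array([314.9, 162.7])]
0.06 [array([186. , 161.4]), array([315.5, 161.7])]
0 [array([186.7, 161.4]), array([315.6, 160.8])]
w4
[[ 54.5681 130.6909]]
[[427.4524 130.1585]]
0.42 [array([106.7, 183.2]), array([302.5, 203. ])]
0.3 [array([108.5, 183.4]), array([313.3, 196.1])]
0.2 [array([110.2, 183.5]), array([318.4, 191.1])]
0.12 [array([111.7, 183.5]), array([320.4, 187.4])]
0.06 [array([112.8, 183.5]), array([320.9, 184.9])]
0 [array([114. , 183.5]), array([320.6, 182.5])]
w5
[[ 31.4151 130.8346]]
[[430.2642 130.3711]]
0.42 [array([ 86.1, 187.8]), array([296.7, 211.2])]
0.3 [array([ 88., 188.]), array([308.8, 202.8])]
0.2 [array([ 89.8, 188.1]), array([314.5, 196.7])]
0.12 [array([ 91.3, 188.1]), array([316.7, 192.4])]
0.06 [array([ 92.6, 188.1]), array([317.3, 189.4])]
0 [array([ 93.9, 188.1]), array([317. , 186.7])]
```

Emit:
drive_tool --motion '[[[0.004, 0, 0, 0], [0.008, 0, 0, 0], [0.008, 0, 0, 0], [0.008, 0, 0, 0]]]'

```text
t: 8.35
ee_pos: [0.5695, 0.1634, 0.0506]
ee_rot: [0.575, 0.43, 0.558, -0.417]
wrist_force: [-19.7, -9.0, 50.5]
opening: 0.0004
```

Emit:
drive_tool --motion '[[[0.004, 0, 0, 0], [0.008, 0, 0, 0], [0.008, 0, 0, 0], [0.008, 0, 0, 0]]]'

```text
t: 8.75
ee_pos: [0.5696, 0.1634, 0.0505]
ee_rot: [0.576, 0.429, 0.556, -0.418]
wrist_force: [-23.0, -9.9, 57.3]
opening: 0.0005
```

Emit:
drive_tool --motion '[[[-0.02, 0, 0, 0], [-0.06, 0, 0, 0], [-0.1, 0, 0, 0], [-0.15, 0, 0, 0], [-0.15, 0, 0, 0], [-0.15, 0, 0, 0]]]'

```text
t: 9.35
ee_pos: [0.5657, 0.1642, 0.2022]
ee_rot: [0.577, 0.43, 0.555, -0.417]
wrist_force: [0.6, -0.1, -0.3]
opening: 0.0008
```

```bash
python3 -c "
from h import *
crop('w5',30,120,350,340,2.4,'c10b')
grab('wrist','w6'); grab('scene','s6');p=[.5661,.0637,.2875]
go(loc(p,(-.09,-.05,.40)),.2875+np.pi/2)
crop('s6',245,150,375,260,6,'c11')
"
```

```text
shift(m) [-0.2015 -0.1107  0.1492] yaw deg -90.04 | dist 0.274 cur yang 0.2867 pos [0.5642 0.1635 0.1996] j [ 0.18  0.45 -0.69  1.75  0.35  1.04 -0.35] tilt x [ 0.0308 -0.0056 -0.9995] F [ 0.9484  0.5697 -1.1228] t 9.45
```

View pics/c11.png

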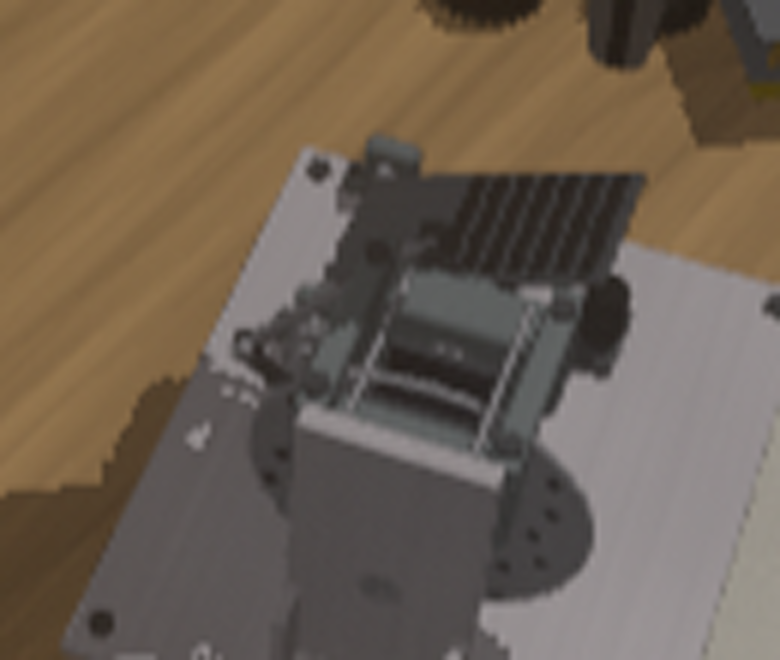

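View pics/w6.png

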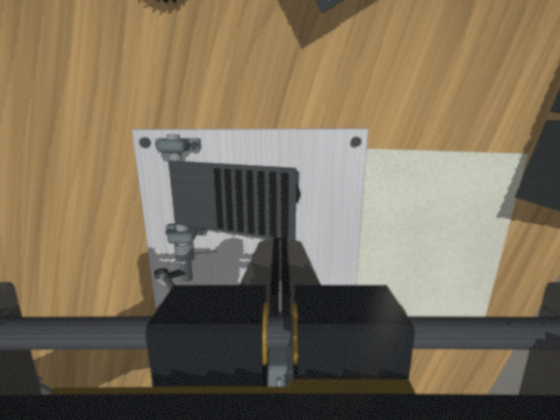

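```bash
python3 -c "
from h import *
p=[.5661,.0637,.2875]
go(loc(p,(.104,-.06,.24)),.2875+np.pi/2)
"
```

```text
shift(m) [-0.036   0.0787  0.1567] yaw deg -90.04 | dist 0.179 cur yang 0.2867 pos [0.5642 0.1635 0.1996] j [ 0.18  0.45 -0.69  1.75  0.35  1.04 -0.35] tilt x [ 0.0308 -0.0056 -0.9995] F [ 0.9484  0.5697 -1.1228] t 9.45
```

Emit:
drive_tool --motion '[[[-0.04, 0, 0, -8], [-0.04, 0.08, 0.157, -90], [-0.04, 0.08, 0.157, -90], [-0.04, 0.08, 0.157, -90], [-0.04, 0.08, 0.157, -90], [-0.04, 0.08, 0.157, -90], [-0.04, 0.08, 0.157, -90], [-0.04, 0.08, 0.157, -90], [-0.04, 0.08, 0.157, -90], [-0.04, 0.08, 0.157, -90], [-0.04, 0.08, 0.157, -90], [-0.04, 0.08, 0.157, -90], [-0.04, 0.08, 0.157, -90], [-0.04, 0.08, 0.157, -90]]]'

```text
t: 10.85
ee_pos: [0.6838, 0.0358, 0.2432]
ee_rot: [0.71, -0.104, 0.69, 0.097]
wrist_force: [-0.8, 0.1, -0.5]
opening: 0.0004
```

```bash
python3 -c "
from h import *
grab('wrist','w7'); p=[.5661,.0637,.2875]
go(loc(p,(.104,-.06,.24)),.2875+np.pi/2)
"
```

```text
shift(m) [ 0.0035  0.0002 -0.0012] yaw deg -0.12 | dist 0.004 cur yang 1.8562 pos [0.6839 0.0358 0.2435] j [ 0.5   0.68 -0.97  1.45  0.59  1.28  1.34] tilt x [ 0.0302 -0.0058 -0.9995] F [ 0.5254 -0.3133 -0.2306] t 10.9
```

View pics/w7.png

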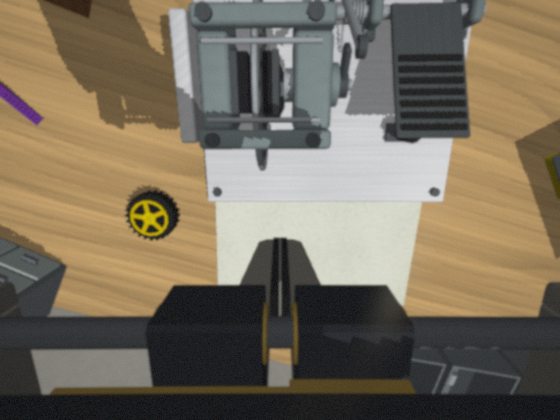

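```bash
python3 -c "
from h import *
crop('w7',180,0,360,170,4.4,'c12'); crop('w7',225,30,315,150,6.6,'c13')
"
```

```text
(no output)
```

View pics/c12.png

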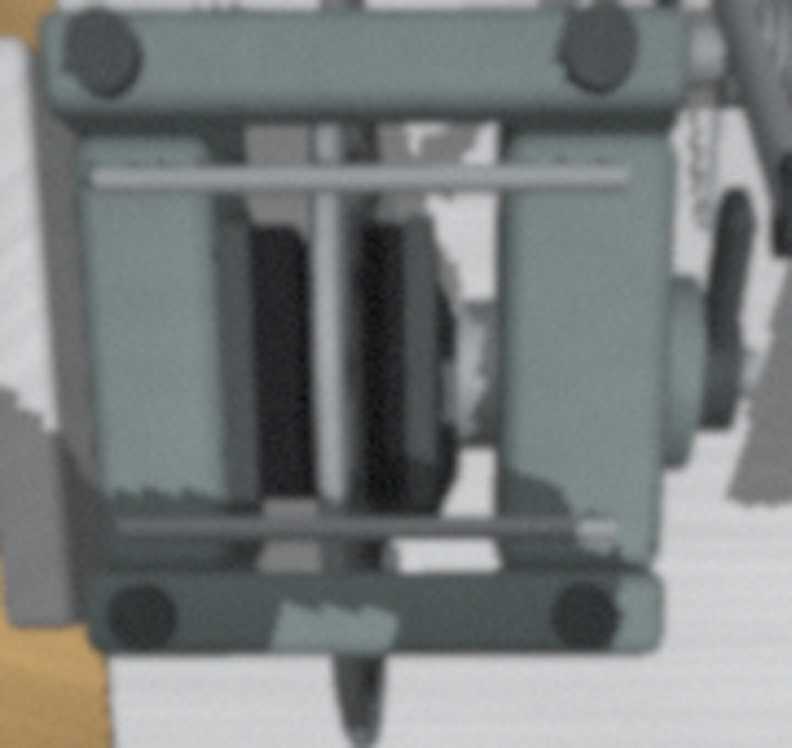

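View pics/c13.png

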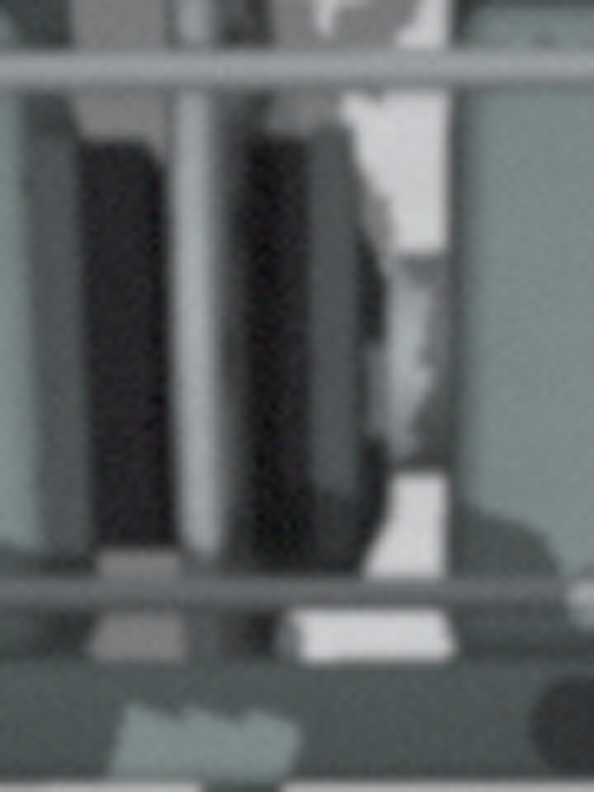

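```bash
python3 - <<'E'
from h import *
p=[.5661,.0637,.2875]
def rigloc(P):
    c,s=np.cos(p[2]),np.sin(p[2]);d=P[:2]-p[:2];return np.array([c*d[0]+s*d[1],-s*d[0]+c*d[1],P[2]])
c13=lambda x,y:(225+x/6.6,30+y/6.6)
c12=lambda x,y:(180+x/4.4,y/4.4)
for nm,a,z in [('disc L top',(172,100),.1745),('disc R top',(215,100),.1745),('disc L mid',(172,320),.1745),('disc R mid',(225,320),.1745),('disc L bot',(180,530),.1745),('disc R bot',(226,530),.1745),('lip',(247,320),.17)]:
    print(nm,rigloc(atz('w7',*c13(*a),z)))
for nm,a,z in [('pad near',(285,228),.172),('pad far',(285,497),.172),('br1a',(360,15),.194),('br1b',(360,112),.194),('br2a',(360,575),.194),('br2b',(360,655),.194),('pin1',(350,178),.185),('pin2',(350,527),.185)]:
    print(nm,rigloc(atz('w7',*c12(*a),z)))
c=lambda a:a
for a,l in [((217,191),(.14,-.165,.012)),((434,191),(.14,.165,.012))]: print('screw',rigloc(atz('w7',*a,.012)))
for a in [(206,201),(443,201)]: print('corner',rigloc(atz('w7',*a,.012)))
E
```

```text
disc L top [-0.0254 -0.0822  0.1745]
disc R top [-0.0254 -0.0774  0.1745]
disc L mid [-0.0028 -0.0829  0.1745]
disc R mid [-0.0027 -0.0768  0.1745]
disc L bot [ 0.0202 -0.0827  0.1745]
disc R bot [ 0.0203 -0.0772  0.1745]
lip [-0.0032 -0.0746  0.17  ]
pad near [-0.0215 -0.0874  0.172 ]
pad far [ 0.0222 -0.089   0.172 ]
br1a [-0.0459 -0.0725  0.194 ]
br1b [-0.0332 -0.0727  0.194 ]
br2a [ 0.0349 -0.0741  0.194 ]
br2b [ 0.0481 -0.0744  0.194 ]
pin1 [-0.0263 -0.0751  0.185 ]
pin2 [ 0.0273 -0.0763  0.185 ]
screw [ 0.1248 -0.1517  0.012 ]
screw [0.1246 0.1498 0.012 ]
corner [ 0.1393 -0.1682  0.012 ]
corner [0.1389 0.1642 0.012 ]
```

```bash
python3 -c "
from h import *
q=[.524,-.335,-.06]
t=loc(q,(0,-.06,.25));print(t)
go(t,np.pi/2-.06)
"
```

```text
[ 0.5204 -0.3949  0.25  ]
shift(m) [-0.0089 -0.3673 -0.278 ] yaw deg 19.79 | dist 0.461 cur yang 1.8562 pos [0.6839 0.0358 0.2435] j [ 0.5   0.68 -0.97  1.45  0.59  1.28  1.34] tilt x [ 0.0302 -0.0058 -0.9995] F [ 0.5254 -0.3133 -0.2306] t 10.9
```

Emit:
drive_tool --motion '[[[-0.03, -0.02, -0.02, 5], [-0.03, -0.367, -0.278, 20], [-0.03, -0.367, -0.278, 20], [-0.03, -0.367, -0.278, 20], [-0.03, -0.367, -0.278, 20], [-0.03, -0.367, -0.278, 20], [-0.03, -0.367, -0.278, 20], [-0.03, -0.367, -0.278, 20], [-0.03, -0.367, -0.278, 20], [-0.009, -0.367, -0.278, 20], [-0.009, -0.367, -0.278, 20], [-0.009, -0.367, -0.278, 20], [-0.009, -0.367, -0.278, 20], [-0.009, -0.367, -0.278, 20]]]' --claw 0.45

```text
t: 12.3
ee_pos: [0.5217, -0.3927, 0.251]
ee_rot: [0.718, 0.02, 0.696, -0.023]
wrist_force: [-0.3, 0.3, 0.3]
opening: 0.0411
```

```bash
python3 -c "
from h import *
grab('wrist','w8'); q=[.524,-.335,-.06]
go(loc(q,(0,-.06,.25)),np.pi/2-.06)
crop('w8',190,130,370,260,4.4,'c14')
"
```

```text
shift(m) [ 0.0009 -0.002  -0.001 ] yaw deg -0.04 | dist 0.002 cur yang 1.51 pos [ 0.5215 -0.393   0.251 ] j [ 1.21  0.59 -0.91  1.53  0.48  1.23  1.74] tilt x [ 0.0312 -0.0063 -0.9995] F [-0.1669 -0.1933  0.2176] t 12.35
```

View pics/w8.png

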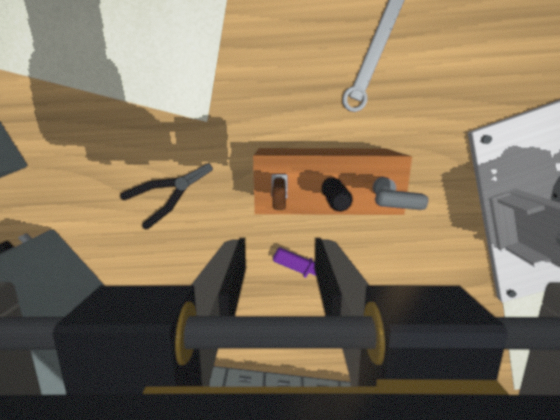

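View pics/c14.png

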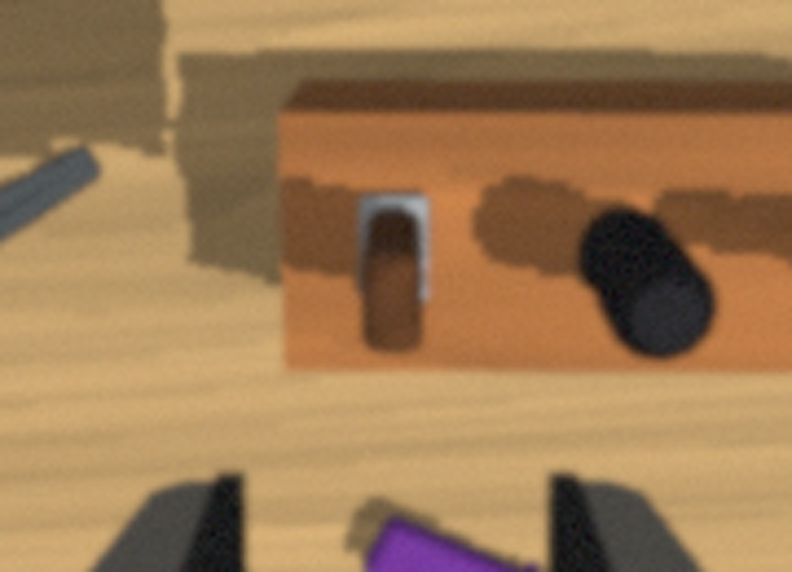

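```bash
python3 - <<'E'
from h import *
c=lambda x,y:(190+x/4.4,130+y/4.4)
print('top ctr',atz('w8',*c(393,300),.145))
print('collar near edge',atz('w8',*c(394,195),.09), 'L',atz('w8',*c(358,250),.09),'R',atz('w8',*c(430,250),.09))
a=atz('w8',*c(280,112),.085);b=atz('w8',*c(285,370),.085);print('corners',a,b)
go([*atz('w8',*c(393,300),.145)[:2],.107],np.pi/2-.06)
E
```

```text
top ctr [ 0.5188 -0.3939  0.145 ]
collar near edge [ 0.5057 -0.3932  0.09  ] L [ 0.5197 -0.4035  0.09  ] R [ 0.5208 -0.3846  0.09  ]
corners [ 0.4832 -0.4214  0.085 ] [ 0.5532 -0.426   0.085 ]
shift(m) [ 0.1438 -0.0005 -0.0072] yaw deg -0.04 | dist 0.144 cur yang 1.51 pos [ 0.5215 -0.393   0.251 ] j [ 1.21  0.59 -0.91  1.53  0.48  1.23  1.74] tilt x [ 0.0312 -0.0063 -0.9995] F [-0.1669 -0.1933  0.2176] t 12.35
```

Emit:
drive_tool --motion '[[[0.05, 0, -0.007, 0], [0.09, 0, -0.007, 0], [0.12, 0, -0.007, 0], [0.14, 0, -0.007, 0], [0.141, 0, -0.007, 0], [0.141, 0, -0.007, 0]]]'

```text
t: 12.95
ee_pos: [0.5198, -0.3928, 0.1105]
ee_rot: [0.718, 0.019, 0.695, -0.023]
wrist_force: [0.2, 0.1, 0.5]
opening: 0.0412
```

```bash
python3 -c "
from h import *
grab('wrist','w9')
go([.5190,-.394,.11],np.pi/2-.06)
crop('w9',190,130,370,260,4.4,'c15')
"
```

```text
shift(m) [ 0.0013 -0.0009 -0.0012] yaw deg 0.01 | dist 0.002 cur yang 1.5109 pos [ 0.5202 -0.3932  0.1113] j [ 1.17  0.72 -0.83  1.66  0.6   1.    1.66] tilt x [ 0.0331 -0.0073 -0.9994] F [ 0.7367 -0.1927  0.1036] t 13.0
```

View pics/c15.png

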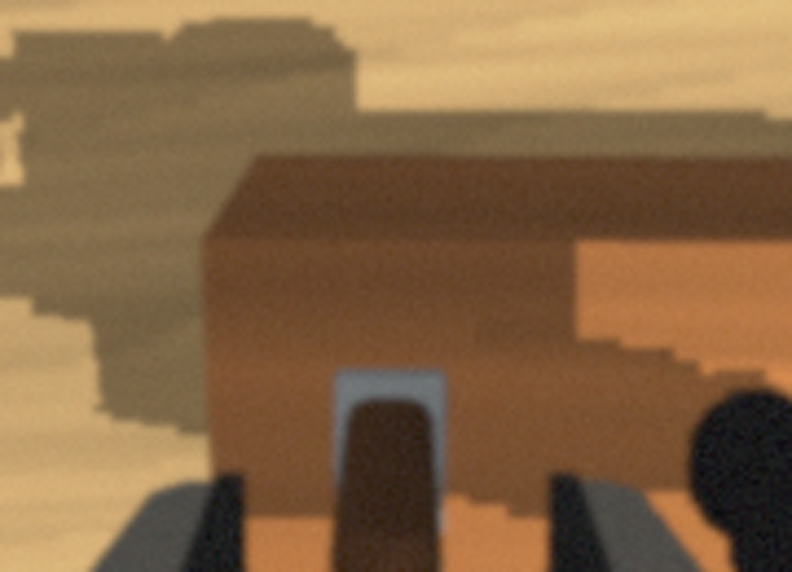

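Emit:
drive_tool --motion '[[[0, -0.001, -0.001, 0], [0, -0.001, -0.001, 0], [0, -0.001, -0.001, 0], [0, -0.001, -0.001, 0], [0, -0.001, -0.001, 0], [0, -0.001, -0.001, 0]]]' --claw 0 --squeeze 40

```text
t: 13.6
ee_pos: [0.5193, -0.3944, 0.112]
ee_rot: [0.719, 0.019, 0.695, -0.024]
wrist_force: [-1.5, -0.1, 4.6]
opening: 0.014
```

```bash
python3 -c "
from h import *
p,M,s=pose();print(M,s['opening'],s['wrist_force'])
pr=[.5661,.0637,.2875]
go(loc(pr,(0,-.0757,.31)),.2875+np.pi/2)
"
```

```text
[[ 0.0335  0.0599  0.9976]
 [-0.0079  0.9982 -0.0597]
 [-0.9994 -0.0059  0.0339]] 0.01395265518759901 [-1.4739 -0.1397  4.6439]
shift(m) [-0.1987  0.3877  0.0518] yaw deg -19.91 | dist 0.439 cur yang 1.5108 pos [ 0.5193 -0.3944  0.112 ] j [ 1.17  0.72 -0.83  1.66  0.6   1.    1.66] tilt x [ 0.0335 -0.0079 -0.9994] F [-1.4739 -0.1397  4.6439] t 13.6
```

Emit:
drive_tool --motion '[[[-0.03, 0, 0.001, 0], [-0.06, 0, 0.002, 0], [-0.1, 0, 0.0035, 0], [-0.15, 0, 0.005, 0], [-0.2, 0, 0.007, 0], [-0.21, 0.05, 0.02, -5], [-0.21, 0.388, 0.052, -20], [-0.21, 0.388, 0.052, -20], [-0.21, 0.388, 0.052, -20], [-0.21, 0.388, 0.052, -20], [-0.21, 0.388, 0.052, -20], [-0.21, 0.388, 0.052, -20], [-0.21, 0.388, 0.052, -20], [-0.21, 0.388, 0.052, -20], [-0.21, 0.388, 0.052, -20], [-0.21, 0.388, 0.052, -20]]]'

```text
t: 15.2
ee_pos: [0.5874, -0.0102, 0.3207]
ee_rot: [0.711, -0.106, 0.689, 0.096]
wrist_force: [-0.1, -1.0, -1.3]
opening: 0.0135
```

```bash
python3 -c "
from h import *
grab('wrist','w10')
pr=[.5661,.0637,.2875]
go(loc(pr,(0,-.0757,.29)),.2875+np.pi/2)
crop('w10',200,120,360,260,5,'c16')
"
```

```text
shift(m) [ 0.0307  0.0022 -0.0003] yaw deg -0.09 | dist 0.031 cur yang 1.8568 pos [ 0.5874 -0.0106  0.3208] j [ 0.75  0.46 -1.08  1.59  0.43  1.31  1.46] tilt x [ 0.0326 -0.0086 -0.9994] F [ 1.222  -0.4953 -0.7712] t 15.25
```

View pics/c16.png

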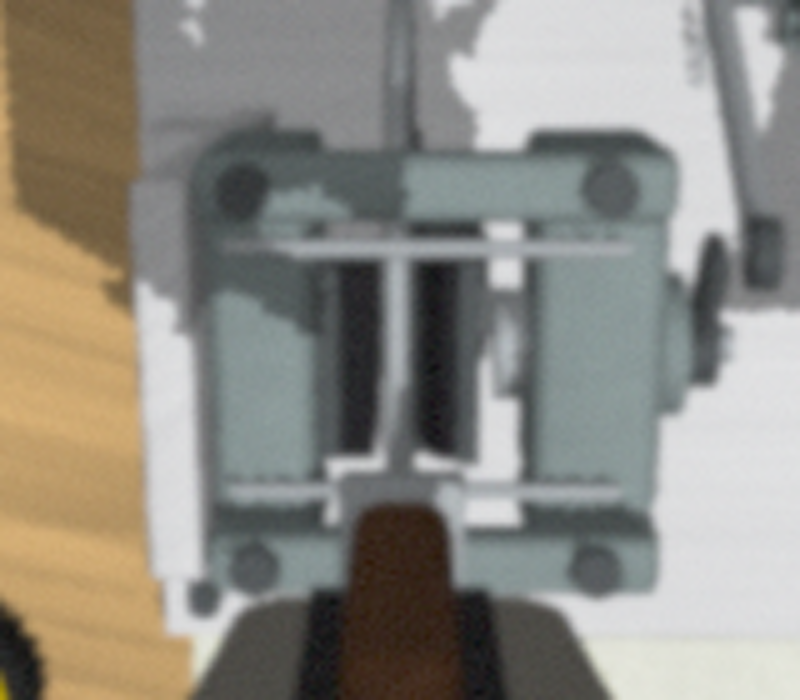

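```bash
python3 -c "
from h import *
im=cv2.imread('pics/w10.png')[180:230,255:305]
im=cv2.resize(im,None,fx=12,fy=12,interpolation=cv2.INTER_CUBIC);im=cv2.convertScaleAbs(im,alpha=1.4,beta=-20)
cv2.imwrite('pics/c17.png',im)
d=load('w10');print(proj('w10',(d['ee']@np.array([[.097,0,0,1],[.097,.007,0,1]]).T).T[:,:3]))
"
```

```text
[[280.0216 206.7137]
 [287.3295 206.7123]]
```

View pics/c17.png

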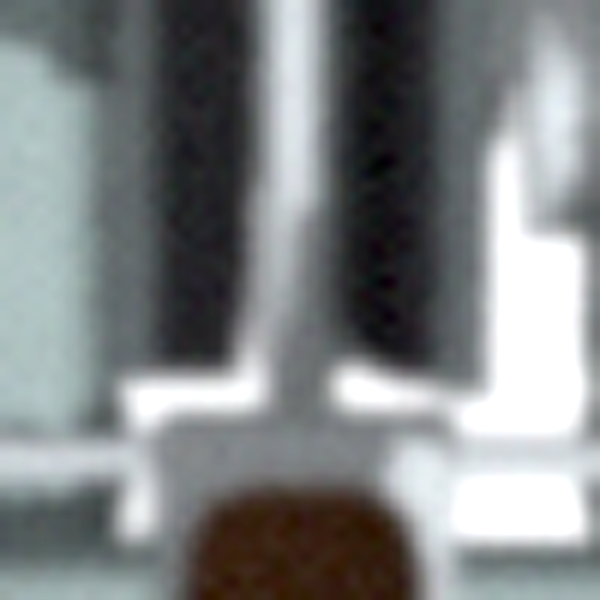

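```bash
python3 - <<'E'
from h import *
p=[.5661,.0637,.2875]
def rigloc(P):
    c,s=np.cos(p[2]),np.sin(p[2]);d=P[:2]-p[:2];return np.array([c*d[0]+s*d[1],-s*d[0]+c*d[1],P[2]])
c=lambda x,y:(255+x/12,180+y/12)
print('tip near corner',rigloc(atz('w10',*c(302,207),.2238)))
print('blade mid',rigloc(atz('w10',*c(300,400),.28)))
for x,y,z,n in [(262,60,.1745,'discL'),(327,60,.1745,'discR'),(347,60,.17,'lip'),(262,150,.1745,'discL'),(322,150,.1745,'discR'),(343,150,.17,'lip')]: print(n,rigloc(atz('w10',*c(x,y),z)))
print(rigloc(load('w10')['ee'][:3,3]))
d=load('w10')['ee'];print(d[:3,:3].T@np.array([-np.sin(p[2]),np.cos(p[2]),0]))
E
```

```text
tip near corner [-0.0071 -0.0785  0.2238]
blade mid [-0.0093 -0.0777  0.28  ]
discL [-0.008  -0.083   0.1745]
discR [-0.008  -0.077   0.1745]
lip [-0.007  -0.0752  0.17  ]
discL [ 0.0005 -0.083   0.1745]
discR [ 0.0005 -0.0774  0.1745]
lip [ 0.0016 -0.0755  0.17  ]
[-0.0006 -0.0769  0.3207]
[-0.0175  0.9998 -0.0001]
```

Emit:
drive_tool --motion '[[[0.02, 0.0028, -0.0006, 0], [0.035, 0.003, -0.001, 0], [0.042, 0.0032, -0.0012, 0], [0.042, 0.0032, -0.0012, 0], [0.042, 0.0032, -0.0012, 0], [0.042, 0.0032, -0.0012, 0]]]'

```text
t: 15.85
ee_pos: [0.5871, -0.0082, 0.2794]
ee_rot: [0.711, -0.105, 0.688, 0.096]
wrist_force: [0.1, -0.0, -0.9]
opening: 0.0136
```

```bash
python3 -c "
from h import *
grab('wrist','w11')
pr=[.5661,.0637,.2875]
go(loc(pr,(0,-.0744,.278)),.2875+np.pi/2)
im=cv2.imread('pics/w11.png')[165:240,250:310]
im=cv2.resize(im,None,fx=10,fy=10,interpolation=cv2.INTER_CUBIC)[:600];im=cv2.convertScaleAbs(im,alpha=1.4,beta=-10)
cv2.imwrite('pics/c18.png',im)
"
```

```text
shift(m) [0.0014 0.0005 0.0001] yaw deg -0.09 | dist 0.002 cur yang 1.8568 pos [ 0.5871 -0.0081  0.2794] j [ 0.73  0.49 -1.06  1.65  0.47  1.24  1.43] tilt x [ 0.0338 -0.0085 -0.9994] F [ 0.2226 -0.4949 -1.0304] t 15.9
```

View pics/c18.png

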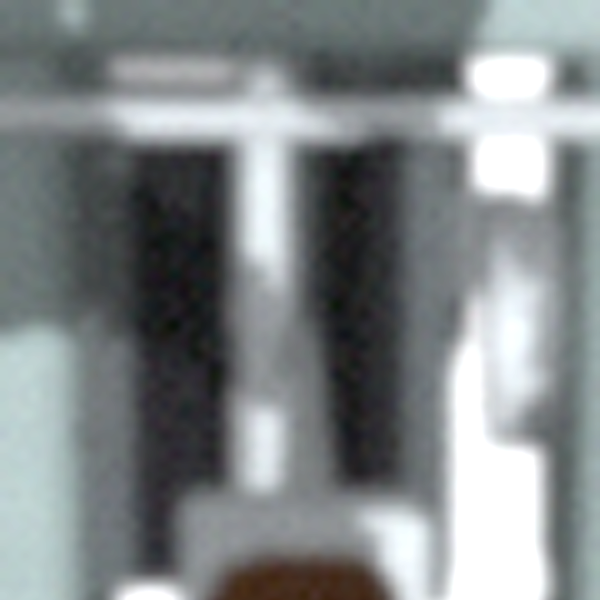

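Emit:
drive_tool --motion '[[[0.005, 0.0001, -0.0001, 0], [0.01, 0.0002, -0.0003, 0], [0.014, 0.0002, -0.0004, 0], [0.017, 0.0003, -0.0005, 0], [0.017, 0.0003, -0.0005, 0], [0.017, 0.0003, -0.0005, 0]]]'

```text
t: 16.5
ee_pos: [0.5872, -0.008, 0.2624]
ee_rot: [0.711, -0.105, 0.688, 0.096]
wrist_force: [0.1, 0.1, -0.5]
opening: 0.0138
```

```bash
python3 -c "
from h import *
grab('wrist','w12')
pr=[.5661,.0637,.2875]
for i in range(6):
  s=monitor.state();F=s['wrist_force'];a=pr[2];print('Frig',F[0]*np.cos(a)+F[1]*np.sin(a),-F[0]*np.sin(a)+F[1]*np.cos(a),F[2],s['moment']); optics.grab_frame('wrist')
go(loc(pr,(0,-.0744,.255)),.2875+np.pi/2)
im=cv2.imread('pics/w12.png')[165:240,250:310]
im=cv2.resize(im,None,fx=10,fy=10,interpolation=cv2.INTER_CUBIC)[:600];im=cv2.convertScaleAbs(im,alpha=1.4,beta=-10)
cv2.imwrite('pics/c19.png',im)
"
```

```text
Frig -0.4035141910644308 0.52303543801919 -1.7213889686923929 [ 0.0355 -0.1284 -0.0267]
Frig -0.026585078071576757 0.2966945510590473 -0.7714537688037593 [ 0.0564 -0.0746  0.0583]
Frig 0.7279263425156899 0.18889036479101284 -0.678466989169576 [ 0.0198 -0.1083 -0.0104]
Frig -0.07939113027771451 -0.26264171929094 -0.9236370436352919 [ 0.0827 -0.1313 -0.0558]
Frig -0.8337904957028293 -0.16567881061312303 -1.3107293118024155 [ 0.0819 -0.0859  0.0003]
Frig -0.289450924326875 0.4734733440559036 -1.3135412245089924 [ 0.07   -0.1001 -0.0386]
shift(m) [ 0.0075  0.0006 -0.0001] yaw deg -0.09 | dist 0.008 cur yang 1.8567 pos [ 0.5872 -0.0081  0.2625] j [ 0.72  0.5  -1.05  1.68  0.48  1.21  1.42] tilt x [ 0.0339 -0.0086 -0.9994] F [ 0.0971 -1.6626 -0.7885] t 16.85
```

View pics/c19.png

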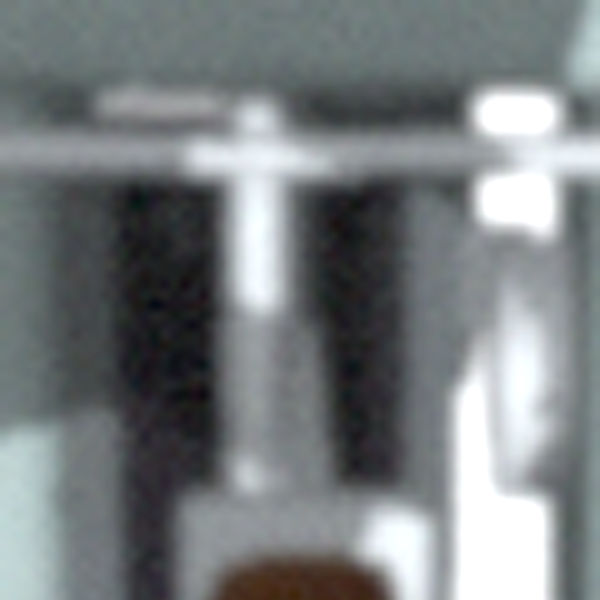

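```bash
cat > f.py <<'E'
from h import *
a=.2875;L=[];Mo=[]
for i in range(6):
  s=monitor.state();F=s['wrist_force'];L.append([F[0]*np.cos(a)+F[1]*np.sin(a),-F[0]*np.sin(a)+F[1]*np.cos(a),F[2]]);m=s['moment'];Mo.append([m[0]*np.cos(a)+m[1]*np.sin(a),-m[0]*np.sin(a)+m[1]*np.cos(a),m[2]]); optics.grab_frame('wrist')
print('Frig',np.mean(L,0),'M',np.mean(Mo,0),'pos',s['ee_pos'],'open',s['opening'],'t',s['t'])
E
python3 f.py
```

```text
Frig [-0.0565 -0.1125 -0.7809] M [ 0.065  -0.1182 -0.0011] pos [ 0.5871 -0.0081  0.2624] open 0.013591985279370812 t 17.1
```

Emit:
drive_tool --motion '[[[0.002, 0, 0, 0], [0.004, 0, -0.0001, 0], [0.006, 0.0001, -0.0002, 0], [0.006, 0.0001, -0.0002, 0], [0.006, 0.0001, -0.0002, 0]]]'

```text
t: 17.65
ee_pos: [0.5871, -0.0081, 0.2563]
ee_rot: [0.711, -0.106, 0.688, 0.096]
wrist_force: [0.4, -0.4, -1.5]
opening: 0.0133
```

```bash
python3 f.py
```

```text
Frig [-0.013  -0.0441 -0.8189] M [ 0.0642 -0.1234  0.0033] pos [ 0.5872 -0.0081  0.2565] open 0.013490227231012095 t 17.9
```

Emit:
drive_tool --motion '[[[0.002, 0, 0, 0], [0.004, 0, -0.0001, 0], [0.004, 0, -0.0001, 0], [0.004, 0, -0.0001, 0]]]'

```text
t: 18.35
ee_pos: [0.5871, -0.0082, 0.2524]
ee_rot: [0.711, -0.106, 0.688, 0.096]
wrist_force: [0.1, -0.5, -0.8]
opening: 0.0138
```

```bash
python3 f.py
```

```text
Frig [-0.2973 -0.1345 -0.7735] M [-0.0113 -0.1042  0.0031] pos [ 0.5872 -0.0082  0.2525] open 0.013832970190218917 t 18.6
```

Emit:
drive_tool --motion '[[[0.0015, 0, 0, 0], [0.003, 0, -0.0001, 0], [0.003, 0, -0.0001, 0], [0.003, 0, -0.0001, 0]]]'

```text
t: 19.05
ee_pos: [0.5872, -0.0083, 0.2494]
ee_rot: [0.711, -0.106, 0.688, 0.096]
wrist_force: [0.0, -0.5, -2.0]
opening: 0.0134
```

```bash
python3 f.py
```

```text
Frig [-0.4033 -0.113  -0.9442] M [-0.0439 -0.0892  0.0082] pos [ 0.5872 -0.0083  0.2495] open 0.013504396068525017 t 19.3
```

Emit:
drive_tool --motion '[[[0.0015, 0, 0, 0], [0.003, 0, -0.0001, 0], [0.003, 0, -0.0001, 0], [0.003, 0, -0.0001, 0]]]'

```text
t: 19.75
ee_pos: [0.5875, -0.0082, 0.2468]
ee_rot: [0.711, -0.106, 0.688, 0.096]
wrist_force: [0.1, -0.1, 1.4]
opening: 0.0135
```

```bash
python3 f.py
```

```text
Frig [ 0.1658 -0.1432  2.0164] M [-0.0273 -0.2253 -0.0164] pos [ 0.5874 -0.0082  0.2468] open 0.013656782011725774 t 20.0
```

Emit:
drive_tool --motion '[[[0.0007, 0, 0, 0], [0.0015, 0, 0, 0], [0.0015, 0, 0, 0], [0.0015, 0, 0, 0]]]'

```text
t: 20.45
ee_pos: [0.5876, -0.0082, 0.2455]
ee_rot: [0.712, -0.106, 0.688, 0.096]
wrist_force: [0.3, -0.3, 4.6]
opening: 0.0138
```

```bash
python3 f.py; python3 -c "
from h import *
grab('wrist','w13');grab('scene','s13')
crop('w13',200,100,360,240,5,'c20');crop('s13',245,120,375,230,6,'c21')
p,M,s=pose();print(M,s['wrist_force'],s['joint_velocities'])"
```

```text
Frig [-0.1725 -0.2954  5.1914] M [-0.0066 -0.0936  0.0089] pos [ 0.5876 -0.0082  0.2454] open 0.01372933838301804 t 20.7
[[ 0.0349 -0.282   0.9588]
 [-0.0085  0.9592  0.2825]
 [-0.9994 -0.018   0.0311]] [-0.6069 -0.0542  5.131 ] [-0.0002 -0.0008 -0.0006  0.0002  0.0007  0.0027  0.0013]
```

View pics/c20.png

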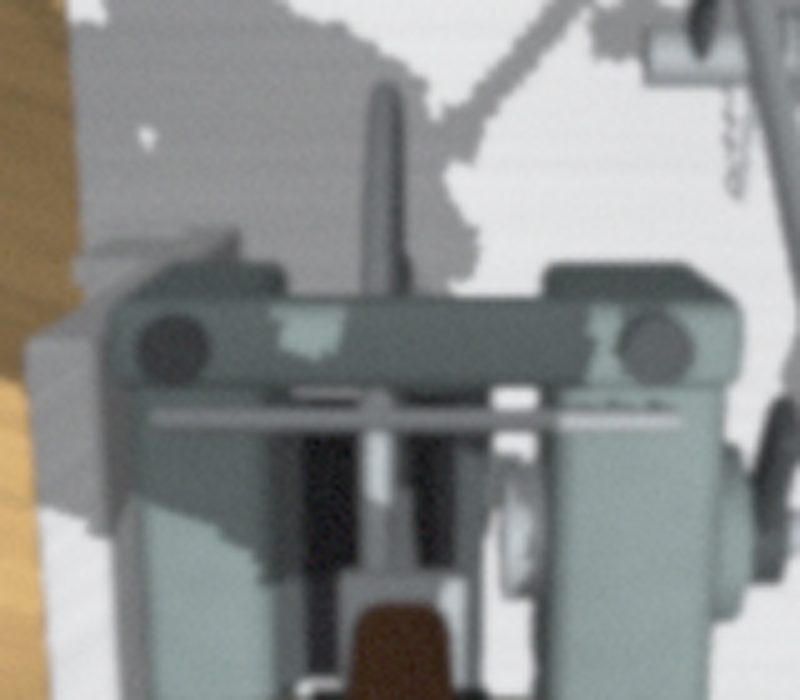

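View pics/c21.png

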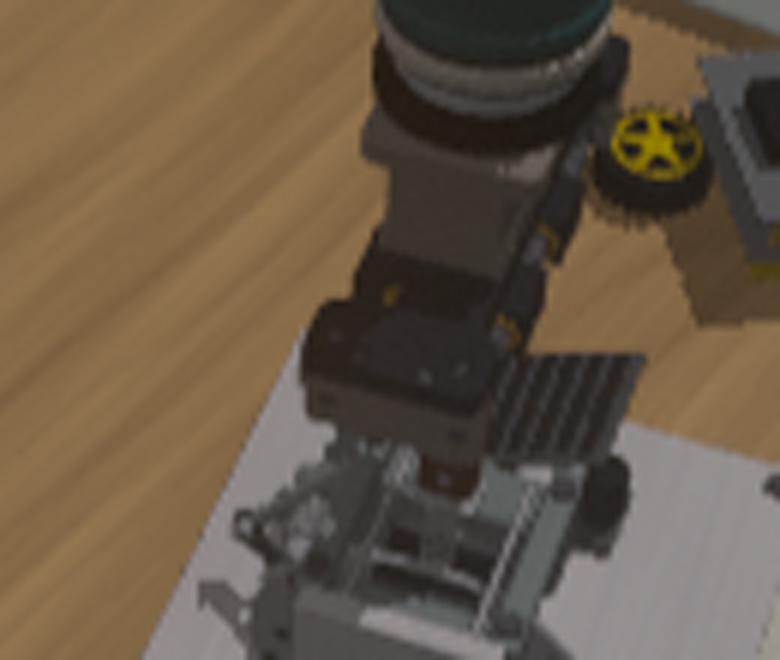

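Emit:
drive_tool --motion '[[[-0.0015, 0, 0, 0], [-0.0015, 0, 0, 0], [-0.0015, 0, 0, 0]]]'

```text
t: 21.15
ee_pos: [0.5872, -0.0084, 0.246]
ee_rot: [0.711, -0.105, 0.688, 0.096]
wrist_force: [1.7, -0.2, -5.5]
opening: 0.0136
```

```bash
python3 f.py
```

```text
Frig [ 1.145  -0.1152 -4.1693] M [-0.0249 -0.4369  0.0071] pos [ 0.5872 -0.0083  0.2466] open 0.01353475650187946 t 21.4
```

Emit:
drive_tool --motion '[[[0.001, 0, 0, 0], [0.001, 0, 0, 0], [0.001, 0, 0, 0], [0.001, 0, 0, 0], [0.001, 0, 0, 0]]]'

```text
t: 21.95
ee_pos: [0.5874, -0.0082, 0.2461]
ee_rot: [0.711, -0.106, 0.688, 0.096]
wrist_force: [-0.9, 0.5, 3.0]
opening: 0.0137
```

```bash
python3 f.py; python3 f.py;  python3 -c "
from h import *
grab('wrist','w14');grab('scene','s14');grab('top','t14')
crop('w14',200,100,360,240,5,'c22');crop('t14',195,140,335,260,5.5,'c23')"
```

```text
Frig [-0.5154  0.2331  3.4729] M [-0.0229  0.0216  0.0005] pos [ 0.5874 -0.0082  0.246 ] open 0.01391900187230596 t 22.2
Frig [-0.5515 -0.2537  3.9512] M [-0.0064  0.0023  0.0075] pos [ 0.5874 -0.0082  0.2459] open 0.013461717706583031 t 22.5
```

View pics/c22.png

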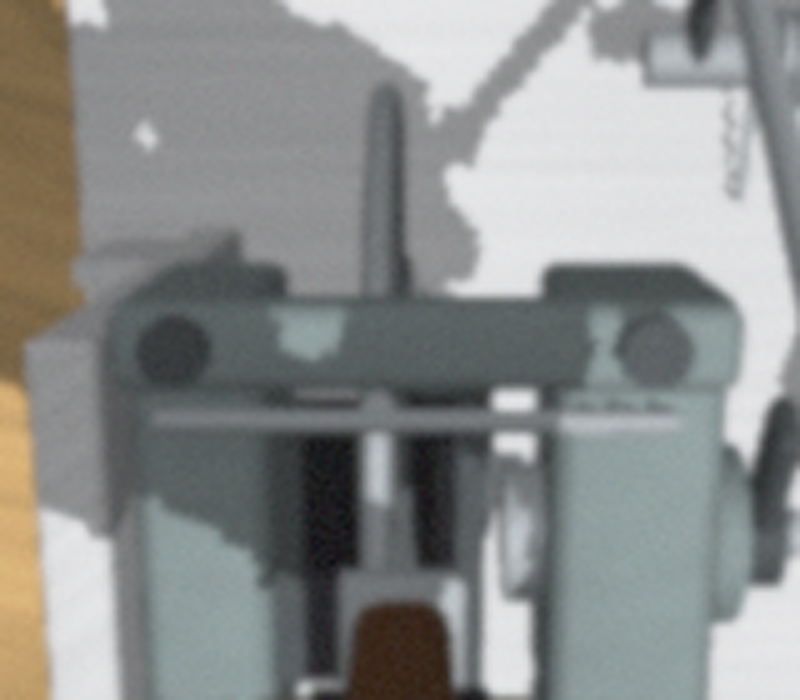

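View pics/s14.png

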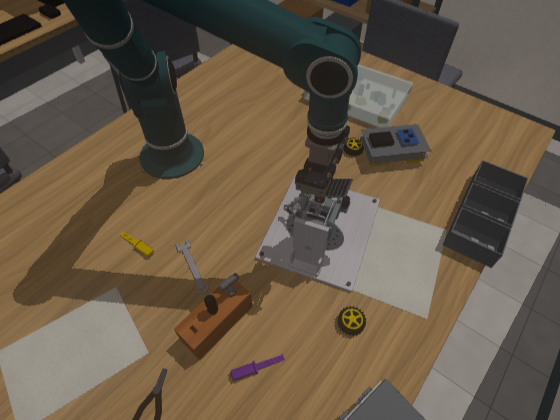

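```bash
python3 f.py; python3 -c "
from h import *
print(r.finish_job())"
```

```text
Frig [ 0.077  -0.053   4.8656] M [-0.0119 -0.1093  0.0109] pos [ 0.5874 -0.0083  0.2458] open 0.01346802503034618 t 22.95
the job is handed in; nothing more can be done
None
```

The job is handed in at about 23 s of the 69 s limit, with the taper gauge gripped and dragging between the disc and the pad; no verdict is reported.

**Pedal:** I pressed the tread until it would sink no further; the wrist force rose from 14 N to over 50 N there. On release the pictures showed the pedal back up. Image code put the pad gap at about 2 to 3 mm.

**Gauge:** I lifted it from its end slot in the stand and lowered the blade straight down into the gap. The last checks before hand-in were:
- **Depth and tilt:** The tip was about 21 mm below the lip, near mid-window and within about 0.03 rad of upright.
- **Drag:** It was about 5.5 N upward, with almost no sideways force. When I lifted the gauge about 1 mm, the drag reversed, which shows the blade is pinched on both sides. I then pressed it back to depth.
- **Grip:** The jaws were closed on the 14 mm handle at a 40 N setting.
- **Surroundings:** The final scene picture showed the other things looking unmoved.

**What did not match or was not checked:**
- The drag grew by about 2 to 3 N per mm, against the stated 1 N per mm. The blade went at most about 4 mm past first contact, so its taper could push the pad back by only about 0.25 mm. That is inside the 0.8 mm allowed.
- The forces on the disc and pad separately and the pad's joint value could not be read directly.
- On the base plate, the pedal and disc lay about 10 mm off in y from where I expected, taking the plate centre as the rig origin. I used the measured positions.

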